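Mount a bead on its mandrel and lock it with the clutch knob

ROBOT

A 6-joint arm with a two-finger parallel gripper is mounted at the origin on the work surface. World frame = base frame: x ahead of the robot, y to its left, z up, the work surface at z = 0. Lengths are in m, angles in rad, forces in N, time in s.
With the tool pointing down it reaches from about 0.225 to 0.875 m from the base axis. Payload 3.4 kg.
Tool frame: the origin (TCP) lies at the very end of the fingers, on their centre line; the grasp point (between the pads) lies 19 mm behind it; z points along the fingers, y is the line along which they close (so a half turn about z gives the same grasp; the last joint's range is limited). The gripper opens to 85 mm and grips with 20 to 120 N. Pads are 22 mm wide; open, the fingers measure 114 mm over their backs; the gripper's body (76 mm by 85 mm) begins 54 mm behind the grasp point. The pads swing forward as they close: fully open they stand 13 mm farther back than shut.
Start: joints at [0.996, 0.276, 1.505, -0, 1.361, -0.121], TCP at [0.252, 0.517, 0.231] pointing down, gripper open.
Joint ranges: [-2.89, 2.89], [-0.75, 2.08], [0.22, 2.7], [-1.18, 4.32], [0.11, 2.71], [-2.7, 2.7]. Speed limits (rad/s): [2.57, 2.57, 3.14, 3.14, 3.14, 3.14].

INTERFACE

Orientations are given as a unit quaternion [x, y, z, w].
In Python, from bench import robot, get_image, ticket gives the robot as it stands. The module is installed in compiled form; this text tells all that it offers.
- The arm moves only by the tool carry_out, never from a script. Its argument "increments" is a list of rows, each an object of numbers: "dx", "dy", "dz": the shift along the tool's x, y, z in m; "wx", "wy", "wz": the turn, a rotation vector about the tool's x, y, z in rad; "grip": the opening in per cent of the stroke, from 0 (shut) to 100 (fully open). In form: [{"dx": .., "dy": .., "dz": .., "wx": .., "wy": .., "wz": .., "grip": ..}, ...]. A call has exactly 8 rows; each row is the pose to reach, as a shift and turn from the pose commanded when the call began, along the tool's axes at that moment; what a row does not reach only later rows make up. A row lasts 1/10 s, in which the tool goes at most 50 mm and 8.59 degrees, less where a joint would pass 70% of its speed; a pose out of reach is approached as far as the arm can. A call with a gripper value outside its range is refused whole. The fingers move at their own pace and stop on an object; "squeeze" is the grip in N (left out, the last holds). Time passes only in rows, so rows that repeat a pose let the fingers close, or fill a call up. It gives the time, the measured TCP pose, the force, the opening and the grip force at its end, in the units of the state.
- robot.read_state(): the state, without advancing time (a new reading comes with each control period).
- get_image(name): name is "scene" or "top" or "wrist"; returns a dict with "frame" (420x560x3 uint8, red, green, blue), "camera_matrix" (3x3 intrinsics, pixels), "rvec" (rotation vector, rad) and "tvec" (3), from world to camera coordinates, as OpenCV has them. Camera axes: x right, y down, z forward; pixel columns grow to the right and rows downward; lengths in m; the calibration is good to about 2 mm. A picture is of the moment at which its call begins. There is no depth.
- ticket.job_done(): hands the job in; it is judged then, once.
The state is a dict: "time": time; "joint_positions": joint angles; "dq": joint speeds; "joint_efforts": joint torques, N m; "eef_pos": TCP position; "ee_rot": TCP orientation; "contact_force": force on the tool from outside, world axes, zero at the start; "ft_torque": the same for the moment, N m; "gripper_width": finger opening in m; "gripper_force": force on a finger pad.
Only numpy, scipy, OpenCV 4.12 (cv2) and the standard library are available. Lean on these libraries where they do the work, as an engineer would, in place of code of your own. Each camera call takes 0.05 s, during which the arm holds its last target. There are 200 camera calls.

TASK

Set the black bead with the silver bands into the brass ring of the green jig, hole upright. Then pass the blue-handled mandrel down through the bead into the jig's bore until its brass collar rests on the bead, and turn the yellow lock knob clockwise until its clutch slips with the red pointer at the white mark: let it slip a little (about 15 degrees), and stop before it has slipped an eighth of a turn. Leave everything else where it is.

Things in the scene. Friction and masses are not known exactly. Their poses are not given: they have to be found in the camera images.
- bead: black stone bead with three thin silver bands, a barrel 36 mm in diameter and 26 mm high with a 12 mm hole straight through; it stands on end on the blue mat, hole vertical; 50 g or so. Origin: centre of its lower end; z is the hole's axis, pointing up.
- bead_red: plain red bead of the same size, standing on the same mat, not to be moved. Origin: centre of its lower end.
- bead_amber: plain amber bead of the same size, standing on the same mat, not to be moved. Origin: centre of its lower end.
- mat: thin blue work mat, 130 (x) by 220 (y) by 3 mm, fixed; origin at the centre of its underside. The three beads stand in a row along its y, about 75 mm apart, in any order.
- mandrel: steel rod with a BLUE round grip, standing upright in one of the two holes of the wooden rack, hung on its collar; 60 g or so. From the bottom: rod 8 mm in diameter and 58 mm long with a bevelled end, brass collar 20 mm in diameter and 4 mm high (58 to 62 mm above the tip), blue grip 16 mm in diameter and 45 mm high (62 to 107 mm above the tip). Origin: centre of the rod's lower tip; z runs up along the rod.
- pin: a rod like the mandrel with a RED grip, standing in the rack's other hole; not to be moved. Origin: its lower tip.
- rack: wooden rack block, 70 (x) by 170 (y) by 65 mm high, fixed, with two 12 mm holes at y = -45 and +45 mm from its centre. Origin: centre of its underside.
- jig: green jig block, 100 (x) by 200 (y) by 40 mm high, fixed. Origin: centre of its underside. On its top, at y = -48 mm, lies the brass ring that holds the bead; at y = +50 mm the lock knob.
- jig_nest (a point): centre of the brass ring's floor on the jig's top (40 mm above the table), also the mouth of the bore. The brass ring is 40 mm inside, 52 mm outside and 7 mm high (so grip the bead more than 7 mm above its lower end); the bore below it is 10.5 mm in diameter, through the 40 mm block, bevelled at the mouth. With the bead seated and the mandrel home, the mandrel's tip lies 32 mm below this point. z points up.
- lock_knob_grip (a point): point on the lock knob's vertical axis at the height to grip it: the middle of its yellow bar, which is 44 mm long (along this point's x), 12 mm thick (along its y) and 22 mm high (bar from 55 to 77 mm above the table, this point at 69 mm). Below the bar a black disc 40 mm in diameter. The point turns with the knob.
- lock_screw (a joint): angle of the lock's screw (steel disc under the knob, with a red pointer that reaches out 36 mm from the axis), rad, growing clockwise seen from above; it starts between 0.1 and 0.7 and stops hard at 1.2 (locked; the red pointer then points at the white mark on the jig). It turns with the knob against about 0.03 N m and stays where it is left.
- lock_knob (a joint): slip of the knob on the screw, rad, clockwise; 0 at the start. The clutch is smooth and holds up to 0.14 N m: while the screw is free the knob and screw turn together and this stays 0; once the screw is at its stop, further clockwise turning only slips the knob. The knob's total turn is the sum of both joints. Locked means a slip of more than 0.1 and never more than 0.8.
- lamp: small oil lamp of amber glass with a brass top, 72 mm wide, 85 mm high, a bystander; origin at the centre of its underside
- cup: white paper cup, 68 mm wide, 85 mm high, a bystander; origin at the centre of its underside
- marker: white marker pen with a red cap, 120 mm long, lying, a bystander; origin at its middle underside
There are look-alikes about, which are no part of the job. Of the things that look like the bead, the smaller one is meant.

How it is judged:
On the way, in this order (a step that is already met when the one before it is completed fails the run):
1. the black bead is seated in the brass ring, hole upright (horizontal distance between bead and jig_nest below 0.0035 m and z of bead in the frame of jig_nest between -0.003 and 0.003 m and angle between the z axis of bead and the z axis of jig_nest, either way round below 0.08 rad), for 0.2 s.
2. the mandrel is through the bead and in the bore, its collar on the bead (all of step 1 and horizontal distance between mandrel and jig_nest below 0.0045 m and z of mandrel in the frame of jig_nest between -0.037 and -0.0285 m and angle between the z axis of mandrel and the z axis of jig_nest, either way round below 0.12 rad), for 0.2 s.
3. the lock screw is at its stop and the knob's clutch has slipped (all of step 2 and value of joint lock_screw above 1.1 rad and value of joint lock_knob above 0.1 rad), for 0.1 s.
At the end, for the whole second after the job is handed in: Bead in the brass ring (3.5 mm off centre, 3 mm in height, 0.08 rad), mandrel home through it (4.5 mm off axis, tip 28.5 to 37 mm below the jig top, 0.12 rad), lock screw above 1.1 rad, knob slipped 0.1 to 0.8 rad, all at rest, other things within 30 mm of their starts (all of step 3 and value of joint lock_knob below 0.8 rad and linear speed of each of mandrel, bead below 0.02 m/s and velocity of joint lock_knob below 0.05 rad/s and distance of each of bead_red, bead_amber, pin, lamp, cup, marker from where it was at the start of the episode below 0.03 m); the robot touches nothing.
It fails at once if the clutch is slipped more than 0.8 rad (an eighth of a turn) (value of joint lock_knob above 0.8 rad).
It fails at once if one of the other things is moved more than 30 mm (distance of any of bead_red, bead_amber, pin, lamp, cup, marker from where it was at the start of the episode above 0.03 m).
It also fails if it takes over 72 s, if anything falls off the work surface, if the arm or the gripper's body presses on something with over 40 N, if the wrist force passes 120 N, or if a joint passes its speed limit or range.

## Working session

There is one attempt and no reset: what is moved stays moved. The work goes in short steps, Python scripts to look and compute and a tool call to move; the robot and the scene stay as the last step left them, time stands still between calls to the robot, and variables do not carry over. Pictures are saved under pics/ and viewed, at most 10 in all, crops included, and the job is handed in when it is done.

Besides the shell and the picture viewer there is one more tool, called by a JSON object that holds its "name" and its "arguments". carry_out: Moves the arm, as the interface text tells. Its arguments: {"type":"object","properties":{"increments":{"type":"array"},"squeeze":{"type":"number"}},"required":["increments"]}

```bash
mkdir -p pics
cat > h.py <<'E'
import numpy as np, cv2
from bench import robot, get_image, ticket
def cam(n):
    d=get_image(n); R=cv2.Rodrigues(np.array(d["rvec"],float))[0]
    return d["frame"],np.array(d["camera_matrix"],float),R,np.array(d["tvec"],float).ravel()
def ray(c,px,z):
    _,K,R,t=c; o=-R.T@t; v=R.T@np.linalg.inv(K)@np.array([px[0],px[1],1.]); return o+v*(z-o[2])/v[2]
def proj(c,P):
    _,K,R,t=c; q=K@(R@np.array(P,float)+t); return q[:2]/q[2]
def save(c,n,s=1,box=None):
    f=c[0] if box is None else c[0][box[1]:box[3],box[0]:box[2]]
    cv2.imwrite("pics/"+n,cv2.resize(cv2.cvtColor(f,cv2.COLOR_RGB2BGR),None,fx=s,fy=s,interpolation=cv2.INTER_CUBIC))
E
python3 - <<'E'
from h import *
import pickle
a=cam("top");b=cam("scene");pickle.dump((a,b),open("c0.pkl","wb"))
save(a,"top0.png",1.4);save(b,"scene0.png",1.4)
s=robot.read_state();print(s)
for c in(a,b):print(c[1],-c[2].T@c[3])
E
```

```text
{'time': 0.1, 'joint_positions': array([ 9.95988314e-01,  2.76579232e-01,  1.50597269e+00, -9.92006111e-07,
        1.36066175e+00, -1.21000681e-01]), 'dq': array([ 1.07076137e-03, -2.90340547e-03, -3.45273112e-03,  9.95964515e-04,
       -6.32296544e-05, -8.74313610e-05]), 'joint_efforts': array([ 2.39587698e-04, -4.17698765e+01, -2.46404672e+01, -5.67484476e-04,
        5.76539256e-03, -2.38444477e-05]), 'eef_pos': array([0.25184201, 0.51643077, 0.23051259]), 'ee_rot': array([ 2.24961464e-01,  9.74367324e-01, -7.62120004e-04, -2.75871031e-04]), 'contact_force': array([ 0.78814911,  0.02777089, -0.19355307]), 'ft_torque': array([ 0.00078783, -0.01033169, -0.03725698]), 'gripper_force': 0.0, 'gripper_width': 0.08535297679922574}
[[399.71154215   0.         282.62898587]
 [  0.         399.71154215 207.64535392]
 [  0.           0.           1.        ]] [0.48940046 0.00833124 1.00565387]
[[447.63897449   0.         281.02855349]
 [  0.         447.63897449 210.38500328]
 [  0.           0.           1.        ]] [ 1.15670233 -0.58601879  0.75967987]
```

View pics/top0.png

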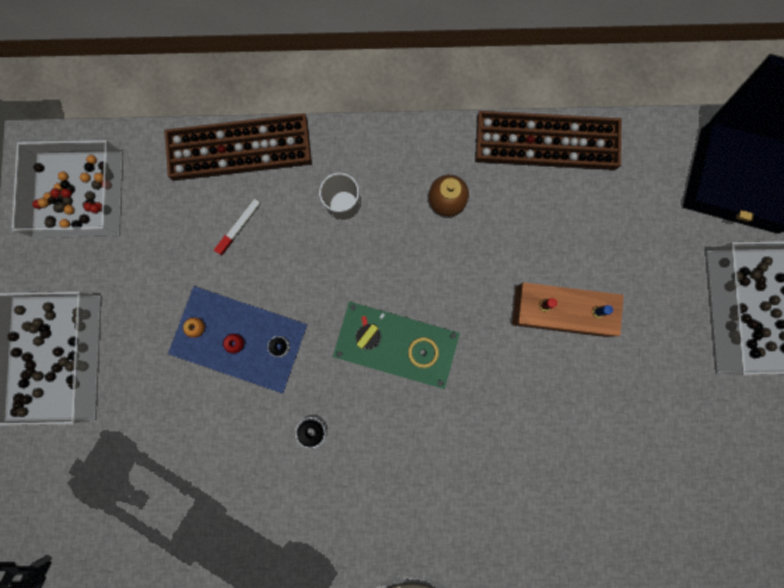

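View pics/scene0.png

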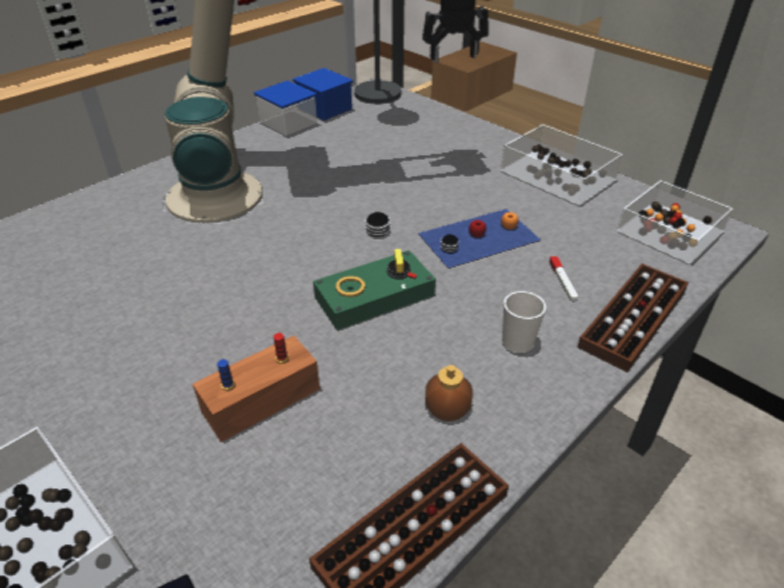

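Two black banded beads: the one on the mat at top-view px (198,247) and a bigger one off the mat at (222,308). The smaller one on the mat, in the row with red and amber, fits. Next I measure and confirm it in a crop.

Run:
```python
from h import *
import pickle
a,b=pickle.load(open("c0.pkl","rb"))
hsv=cv2.cvtColor(a[0],cv2.COLOR_RGB2HSV)
def blob(lo,hi,box,z,name):
    m=np.zeros(hsv.shape[:2],np.uint8);x0,y0,x1,y1=box
    m[y0:y1,x0:x1]=cv2.inRange(hsv,lo,hi)[y0:y1,x0:x1]
    ys,xs=np.nonzero(m)
    if len(xs)==0: print(name,"none");return
    r=cv2.minAreaRect(np.c_[xs,ys].astype(np.float32));bx=cv2.boxPoints(r)
    print(name,len(xs),"mean px",xs.mean().round(1),ys.mean().round(1),"rect",np.round(r[0],1),np.round(r[1],1),"->",ray(a,r[0],z).round(4))
    W=[ray(a,p,z) for p in bx];e=[W[1]-W[0],W[2]-W[1]];l=max(e,key=np.linalg.norm)
    print("   sizes",[round(np.linalg.norm(q),4) for q in e],"long dir deg",np.degrees(np.arctan2(l[1],l[0])).round(1))
blob((0,0,0),(180,110,45),(186,235,212,260),.029,"bead")
blob((0,0,0),(180,110,45),(205,292,240,325),.03,"big")
blob((12,90,90),(28,255,255),(285,235,320,268),.047,"ring")
blob((24,120,100),(34,255,255),(245,225,280,260),.077,"bar")
blob((0,150,90),(6,255,255),(250,220,270,240),.055,"pointer")
blob((100,150,60),(130,255,255),(420,210,445,232),.11,"grip")
blob((50,100,30),(85,255,255),(230,205,340,290),.040,"jig")
blob((5,80,60),(15,255,255),(360,195,455,245),.065,"rack")
x=[a[0][200:285,120:335],b[0][140:240,200:400]]
cv2.imwrite("pics/crop1.png",cv2.cvtColor(np.vstack([cv2.resize(x[0],(760,300),interpolation=2),cv2.resize(x[1],(600,300),interpolation=2)[:,:] if 0 else cv2.copyMakeBorder(cv2.resize(x[1],(600,300),interpolation=2),0,0,0,160,0)]),cv2.COLOR_RGB2BGR))
```

```text
bead 98 mean px 197.9 247.3 rect [197.8 247.3] [11.3 12. ] -> [0.5096 0.2234 0.029 ]
   sizes [np.float64(0.0289), np.float64(0.0279)] long dir deg -45.5
big 240 mean px 221.3 309.0 rect [221.5 309. ] [18. 17.] -> [0.3615 0.1655 0.03  ]
   sizes [np.float64(0.0408), np.float64(0.0421)] long dir deg 179.8
ring 137 mean px 302.1 251.1 rect [302.  251.5] [21. 20.] -> [ 0.4943 -0.0295  0.047 ]
   sizes [np.float64(0.0478), np.float64(0.0497)] long dir deg 178.4
bar 102 mean px 261.9 239.7 rect [261.9 239.8] [ 5.4 18.6] -> [0.5229 0.064  0.077 ]
   sizes [np.float64(0.0429), np.float64(0.0125)] long dir deg -38.8
pointer 16 mean px 259.8 228.8 rect [260. 229.] [6. 2.] -> [0.5494 0.0694 0.055 ]
   sizes [np.float64(0.0048), np.float64(0.0143)] long dir deg 179.2
grip 26 mean px 433.5 221.0 rect [433.5 221. ] [4. 5.] -> [ 0.5562 -0.3231  0.11  ]
   sizes [np.float64(0.0112), np.float64(0.009)] long dir deg -91.2
jig 2299 mean px 283.4 246.8 rect [282.8 246.2] [80.8 39.5] -> [0.508  0.0161 0.04  ]
   sizes [np.float64(0.095), np.float64(0.1953)] long dir deg -106.8
rack 2046 mean px 407.0 220.8 rect [407.5 220.8] [73.7 30.6] -> [ 0.5612 -0.2788  0.065 ]
   sizes [np.float64(0.0727), np.float64(0.173)] long dir deg -98.5
```

View pics/crop1.png

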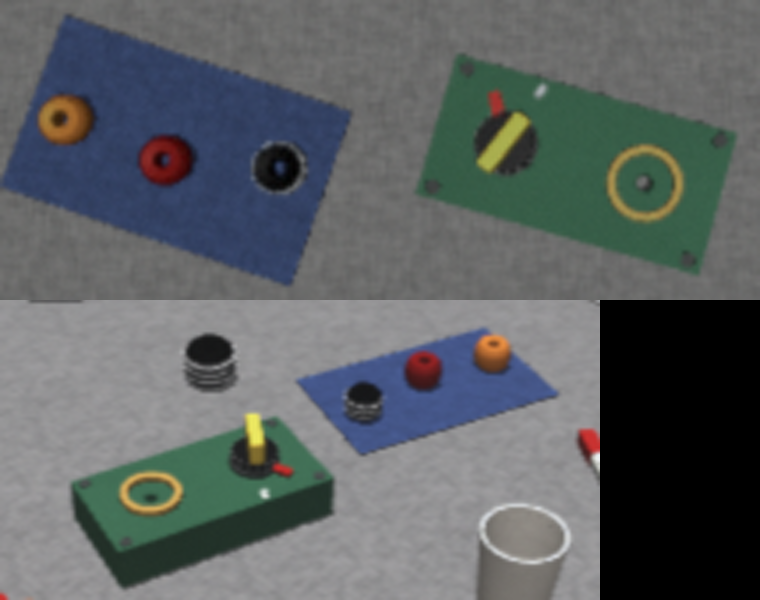

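The crop confirms the choice: the black banded bead on the mat (197.8,247.3) has a dark top about 28 mm across, against 41 mm for the one off the mat. Nest, knob and jig measurements agree to about 1 mm with the jig geometry. Setting out above the bead.

```bash
cat >> h.py <<'E'
from scipy.spatial.transform import Rotation as Ro
def plan(x,y,z,yaw):
    s=robot.read_state();R=Ro.from_quat(s["ee_rot"]);p=np.array(s["eef_pos"])
    a=np.radians(yaw);ty=np.array([np.cos(a),np.sin(a),0]);tz=np.array([0,0,-1.]);T=Ro.from_matrix(np.c_[np.cross(ty,tz),ty,tz])
    d=R.inv().apply(np.array([x,y,z])-p);w=(R.inv()*T).as_rotvec()
    print("d",d.round(4),"w",w.round(4),"pos",p.round(4),"t",s["time"],"w",round(s["gripper_width"],4))
E
python3 - <<'E'
from h import *
import pickle
a,b=pickle.load(open("c0.pkl","rb"))
m=(120+541/3.535,200+90/3.53);print("mark",m,ray(a,m,.04))
for n,p in(("amber",(120+66/3.535,200+118/3.53)),("red",(120+165/3.535,200+160/3.53))):print(n,ray(a,p,.029))
plan(.5096,.2234,.13,-17)
E
```

```text
mark (273.04101838755304, 225.4957507082153) [0.55824593 0.03870516 0.04      ]
amber [0.54615245 0.36850778 0.029     ]
red [0.51577496 0.2993406  0.029     ]
d [-0.3602 -0.1502  0.1007] w [-1.5000e-03  1.0000e-03  1.4137e+00] pos [0.2518 0.5164 0.2305] t 0.1 w 0.0854
```

{"name": "carry_out", "arguments": {"increments": [{"dx":-0.045,"dy":-0.019,"dz":0,"wz":0.15,"grip":75},{"dx":-0.09,"dy":-0.038,"dz":0.01,"wz":0.3,"grip":75},{"dx":-0.135,"dy":-0.056,"dz":0.025,"wz":0.45,"grip":75},{"dx":-0.18,"dy":-0.075,"dz":0.04,"wz":0.6,"grip":75},{"dx":-0.225,"dy":-0.094,"dz":0.055,"wz":0.75,"grip":75},{"dx":-0.27,"dy":-0.113,"dz":0.07,"wz":0.9,"grip":75},{"dx":-0.315,"dy":-0.131,"dz":0.085,"wz":1.05,"grip":75},{"dx":-0.36,"dy":-0.15,"dz":0.1,"wz":1.2,"grip":75}], "squeeze": 30}}

```text
schema error: expected keys dx, dy, dz, wx, wy, wz, grip
```

Run:
```python
from h import *
plan(.5096,.2234,.13,-17)
c=cam("wrist");save(c,"w1.png");print(proj(c,(.5096,.2234,.029)),-c[2].T@c[3])
```

```text
d [-0.3602 -0.1502  0.1007] w [-1.5000e-03  1.0000e-03  1.4137e+00] pos [0.2518 0.5164 0.2305] t 0.1 w 0.0854
[181.10371357 408.27700885] [0.18066093 0.55123271 0.37414593]
```

View pics/w1.png

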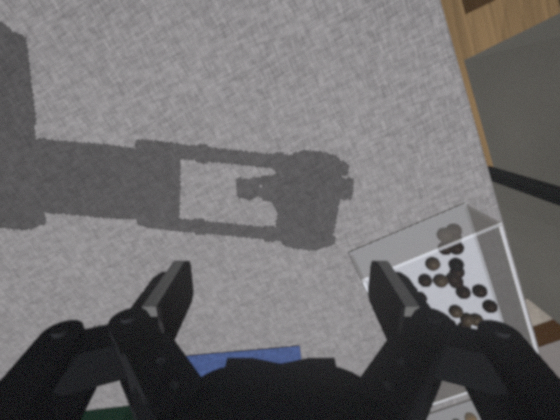

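The wrist view shows the fingers at the bottom (about (170,300) and (390,300)). The move was refused because every row needs all keys, so I resend it.

{"name": "carry_out", "arguments": {"increments": [{"dx":-0.045,"dy":-0.019,"dz":0,"wx":0,"wy":0,"wz":0.15,"grip":75},{"dx":-0.09,"dy":-0.038,"dz":0.01,"wx":0,"wy":0,"wz":0.3,"grip":75},{"dx":-0.135,"dy":-0.056,"dz":0.025,"wx":0,"wy":0,"wz":0.45,"grip":75},{"dx":-0.18,"dy":-0.075,"dz":0.04,"wx":0,"wy":0,"wz":0.6,"grip":75},{"dx":-0.225,"dy":-0.094,"dz":0.055,"wx":0,"wy":0,"wz":0.75,"grip":75},{"dx":-0.27,"dy":-0.113,"dz":0.07,"wx":0,"wy":0,"wz":0.9,"grip":75},{"dx":-0.315,"dy":-0.131,"dz":0.085,"wx":0,"wy":0,"wz":1.05,"grip":75},{"dx":-0.36,"dy":-0.15,"dz":0.1,"wx":0,"wy":0,"wz":1.2,"grip":75}], "squeeze": 30}}

```text
time: 0.95
eef_pos: [0.5072, 0.2268, 0.1323]
ee_rot: [0.738, 0.675, 0.0, -0.0]
contact_force: [0.1, 1.4, 0.7]
gripper_width: 0.064
gripper_force: 0.0
```

Run:
```python
from h import *
plan(.5096,.2234,.13,-17)
c=cam("wrist");save(c,"w2.png");print(proj(c,(.5096,.2234,.029)),-c[2].T@c[3])
```

```text
d [-0.0032  0.0027  0.0023] w [-1.000e-04 -3.000e-04  2.074e-01] pos [0.5072 0.2268 0.1323] t 0.95 w 0.064
[283.10286156 206.36644189] [0.51411175 0.30553537 0.27598425]
```

View pics/w2.png

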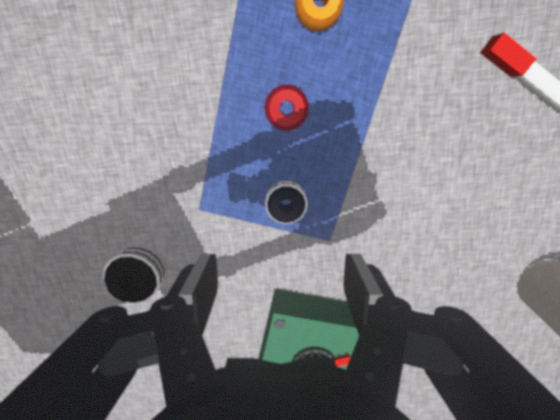

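The wrist view shows the bead at about (286,203), against a predicted (283,206), so the estimate is close. I refine it from this view.

Run:
```python
from h import *
c=cam("wrist");f=cv2.cvtColor(c[0],cv2.COLOR_RGB2HSV)
q=proj(c,(.5096,.2234,.029));x0,y0=(q-32).astype(int)
roi=f[y0:y0+64,x0:x0+64]
m=((roi[...,1]<90)).astype(np.uint8)   # not blue
k,l,st,ce=cv2.connectedComponentsWithStats(m);i=1+np.argmax(st[1:,4]);print(st[i],ce[i]+[x0,y0])
cn=max(cv2.findContours((l==i).astype(np.uint8),0,1)[0],key=cv2.contourArea)
(u,v),r=cv2.minEnclosingCircle(cn);u+=x0;v+=y0;print("circ",u,v,r)
for z in(.016,.029):
    P=ray(c,(u,v),z);print(P,"diam",2*np.linalg.norm(ray(c,(u+r,v),z)-P))
P=ray(c,(u,v),.018);plan(P[0],P[1],.045,-17)
```

```text
[  13    5   46   46 1601] [279.75015615 195.908807  ]
circ 279.9083061218262 195.93944549560547 23.497833251953125
[0.51226051 0.2228103  0.016     ] diam 0.04131677561839431
[0.51260014 0.2267261  0.029     ] diam 0.039227596858299636
d [0.0003 0.0034 0.0858] w [-0.0005  0.0033  0.2062] pos [0.509  0.2236 0.1308] t 1.05 w 0.0637
```

{"name": "carry_out", "arguments": {"increments": [{"dx":0,"dy":0.0025,"dz":0.01,"wx":0,"wy":0,"wz":0.1,"grip":75},{"dx":0,"dy":0.0025,"dz":0.03,"wx":0,"wy":0,"wz":0.21,"grip":75},{"dx":0,"dy":0.0025,"dz":0.06,"wx":0,"wy":0,"wz":0.21,"grip":75},{"dx":0,"dy":0.0025,"dz":0.09,"wx":0,"wy":0,"wz":0.21,"grip":75},{"dx":0,"dy":0.0025,"dz":0.11,"wx":0,"wy":0,"wz":0.21,"grip":75},{"dx":0,"dy":0.0025,"dz":0.12,"wx":0,"wy":0,"wz":0.21,"grip":75},{"dx":0,"dy":0.0025,"dz":0.1205,"wx":0,"wy":0,"wz":0.21,"grip":75},{"dx":0,"dy":0.0025,"dz":0.1205,"wx":0,"wy":0,"wz":0.21,"grip":75}]}}

```text
time: 1.85
eef_pos: [0.5091, 0.2287, 0.0132]
ee_rot: [0.803, 0.597, 0.001, 0.0]
contact_force: [-0.1, 0.4, -0.4]
gripper_width: 0.064
gripper_force: 0.0
```

Run:
```python
from h import *
plan(.511,.2235,.010,-17)
```

```text
d [-0.0045  0.0033  0.0032] w [ 0.0009 -0.0008  0.0043] pos [0.5091 0.2287 0.0132] t 1.85 w 0.064
```

Run:
```python
from h import *
for i in range(3):
    get_image("wrist"); plan(.511,.2235,.010,-17)
```

```text
d [-0.0046  0.0029  0.0036] w [ 0.0017 -0.0013  0.0042] pos [0.5095 0.2288 0.0136] t 1.9 w 0.0643
d [-0.0046  0.0028  0.0038] w [ 0.0021 -0.0015  0.004 ] pos [0.5097 0.2287 0.0138] t 1.95 w 0.0641
d [-0.0045  0.0028  0.0038] w [ 0.0021 -0.0016  0.0039] pos [0.5096 0.2286 0.0138] t 2.0 w 0.0641
```

{"name": "carry_out", "arguments": {"increments": [{"dx":-0.002,"dy":0.001,"dz":0.002,"wx":0,"wy":0,"wz":0,"grip":75},{"dx":-0.0045,"dy":0.001,"dz":0.0035,"wx":0,"wy":0,"wz":0,"grip":75},{"dx":-0.0045,"dy":0.001,"dz":0.0035,"wx":0,"wy":0,"wz":0,"grip":75},{"dx":-0.0045,"dy":0.001,"dz":0.0035,"wx":0,"wy":0,"wz":0,"grip":30},{"dx":-0.0045,"dy":0.001,"dz":0.0035,"wx":0,"wy":0,"wz":0,"grip":30},{"dx":-0.0045,"dy":0.001,"dz":0.0035,"wx":0,"wy":0,"wz":0,"grip":30},{"dx":-0.0045,"dy":0.001,"dz":0.0035,"wx":0,"wy":0,"wz":0,"grip":30},{"dx":-0.0045,"dy":0.001,"dz":0.0035,"wx":0,"wy":0,"wz":0,"grip":30}], "squeeze": 30}}

```text
time: 2.8
eef_pos: [0.5086, 0.2236, 0.0094]
ee_rot: [0.803, 0.596, 0.0, 0.0]
contact_force: [0.1, -1.2, 4.1]
gripper_width: 0.0356
gripper_force: 30.0
```

Run:
```python
from h import *
plan(.511,.2235,.10,-17)
```

```text
d [ 0.0006  0.0024 -0.0906] w [ 0.0005 -0.0002  0.0039] pos [0.5086 0.2236 0.0094] t 2.8 w 0.0356
```

{"name": "carry_out", "arguments": {"increments": [{"dx":0,"dy":0,"dz":-0.01,"wx":0,"wy":0,"wz":0,"grip":30},{"dx":0,"dy":0,"dz":-0.04,"wx":0,"wy":0,"wz":0,"grip":30},{"dx":0,"dy":0,"dz":-0.07,"wx":0,"wy":0,"wz":0,"grip":30},{"dx":-0.01,"dy":0.0025,"dz":-0.1,"wx":0,"wy":0,"wz":0,"grip":30},{"dx":-0.04,"dy":0.01,"dz":-0.12,"wx":0,"wy":0,"wz":0,"grip":30},{"dx":-0.075,"dy":0.0185,"dz":-0.12,"wx":0,"wy":0,"wz":0,"grip":30},{"dx":-0.11,"dy":0.027,"dz":-0.12,"wx":0,"wy":0,"wz":0,"grip":30},{"dx":-0.14,"dy":0.034,"dz":-0.12,"wx":0,"wy":0,"wz":0,"grip":30}]}}

```text
time: 3.6
eef_pos: [0.5001, 0.0784, 0.1296]
ee_rot: [0.803, 0.596, 0.0, 0.0]
contact_force: [0.3, -0.9, -0.9]
gripper_width: 0.0355
gripper_force: 30.1
```

Run:
```python
from h import *
c=cam("wrist");save(c,"w3.png");plan(.494,-.030,.13,-17)
s=robot.read_state();R=Ro.from_quat(s["ee_rot"]);p=s["eef_pos"]
print(proj(c,p),proj(c,p-R.apply([0,0,.019])),s["gripper_width"],s["contact_force"])
```

```text
d [-1.015e-01  2.490e-02 -1.000e-04] w [0.0007 0.0043 0.0027] pos [0.4996 0.0743 0.1294] t 3.65 w 0.0357
[281.25145546 269.24407267] [281.42377402 289.66011657] 0.03574326398582201 [-0.8383519  -4.23680542 -1.19946008]
```

View pics/w3.png

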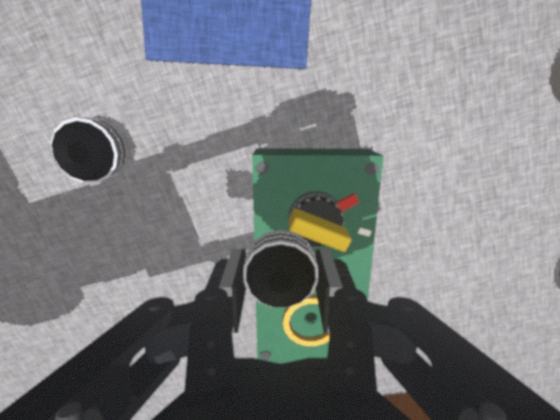

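The wrist view shows the bead held upright at about (280,272) and the brass ring at (310,322). I continue to above the ring.

{"name": "carry_out", "arguments": {"increments": [{"dx":-0.025,"dy":0.006,"dz":0,"wx":0,"wy":0,"wz":0,"grip":30},{"dx":-0.05,"dy":0.0125,"dz":0,"wx":0,"wy":0,"wz":0,"grip":30},{"dx":-0.075,"dy":0.0185,"dz":0,"wx":0,"wy":0,"wz":0,"grip":30},{"dx":-0.092,"dy":0.0225,"dz":0.01,"wx":0,"wy":0,"wz":0,"grip":30},{"dx":-0.1,"dy":0.0245,"dz":0.025,"wx":0,"wy":0,"wz":0,"grip":30},{"dx":-0.1,"dy":0.0245,"dz":0.03,"wx":0,"wy":0,"wz":0,"grip":30},{"dx":-0.1,"dy":0.0245,"dz":0.03,"wx":0,"wy":0,"wz":0,"grip":30},{"dx":-0.1,"dy":0.0245,"dz":0.03,"wx":0,"wy":0,"wz":0,"grip":30}]}}

```text
time: 4.45
eef_pos: [0.4953, -0.0224, 0.0994]
ee_rot: [0.803, 0.597, 0.0, -0.0]
contact_force: [-0.1, 0.4, -0.4]
gripper_width: 0.0355
gripper_force: 30.1
```

Run:
```python
from h import *
get_image("top");get_image("top")
s=robot.read_state();c=cam("wrist");plan(.494,-.030,.10,-17)
R=Ro.from_quat(s["ee_rot"]);p=s["eef_pos"];print(p,s["dq"].round(4))
g=p+np.array([0,0,.0196]);q=proj(c,g);print("exp top",q)
hsv=cv2.cvtColor(c[0],cv2.COLOR_RGB2HSV);np.save("w4.npy",c[0])
x0,x1,y0,y1=230,335,215,330
m=cv2.inRange(hsv,(0,0,0),(180,255,40));mm=np.zeros_like(m);mm[y0:y1,x0:x1]=m[y0:y1,x0:x1]
save(c,"w4.png",4,(200,190,400,340))
t=cam("top");save(t,"t4.png",5,(260,200,340,290))
```

```text
d [-0.0076  0.0007 -0.0004] w [ 0.0012 -0.0004  0.0046] pos [ 0.4955 -0.0225  0.0996] t 4.6 w 0.0353
[ 0.49558355 -0.02248969  0.09964432] [ 0.0008 -0.0011  0.0012 -0.0026 -0.0007 -0.0006]
exp top [280.09274785 283.3626735 ]
```

View pics/w4.png

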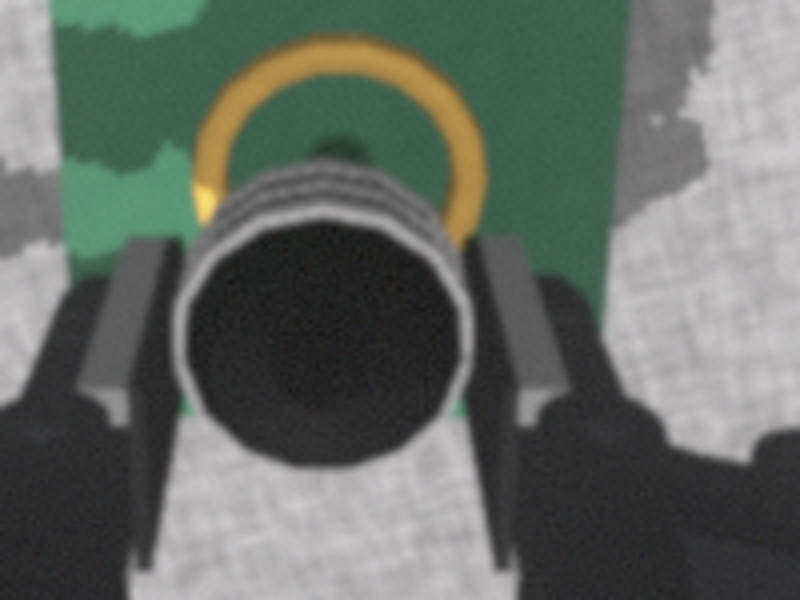

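The bead's top rim is at px (281,274). The ring's outer edge tops out at (285,198) and spans x from 248 to 322. I compute the bead-to-ring offset from this one view.

Run:
```python
from h import *
s=robot.read_state();c=cam("wrist");R=Ro.from_quat(s["ee_rot"]);p=s["eef_pos"]
B=ray(c,(280.9,274.3),p[2]+.0196);print("bead",B,"w",np.linalg.norm(ray(c,(243.8,274.3),p[2]+.0196)-ray(c,(318,274.3),p[2]+.0196)))
ux=R.apply([1,0,0])
T=ray(c,(285.1,198.3),.047);print("ring from top edge",T-.026*ux)
L,Q=ray(c,(248.2,234),.047),ray(c,(322,234),.047);print("ring LR",(L+Q)/2,np.linalg.norm(L-Q))
N=T-.026*ux; print("pred px of (.494,-.03,.047)",proj(c,(.494,-.03,.047)))
print("bead in tool",R.inv().apply(B-p)); 
for n in (N,np.array([.494,-.03,0])): print("shift tool",R.inv().apply(n-B)[:2])
```

```text
bead [ 0.49722608 -0.01811595  0.11919291] w 0.03420408092852373
ring from top edge [ 0.49694653 -0.02983322  0.04699176]
ring LR [ 0.49709335 -0.02988568  0.047     ] 0.05145833697309283
pred px of (.494,-.03,.047) [280.9081807 235.3205476]
bead in tool [ 0.00477967  0.00040799 -0.01959803]
shift tool [-0.01132421  0.00302416]
shift tool [-0.01234741  0.0001967 ]
```

{"name": "carry_out", "arguments": {"increments": [{"dx":-0.004,"dy":0.0005,"dz":0.005,"wx":0,"wy":0,"wz":0,"grip":30},{"dx":-0.008,"dy":0.001,"dz":0.015,"wx":0,"wy":0,"wz":0,"grip":30},{"dx":-0.0118,"dy":0.0016,"dz":0.025,"wx":0,"wy":0,"wz":0,"grip":30},{"dx":-0.0118,"dy":0.0016,"dz":0.034,"wx":0,"wy":0,"wz":0,"grip":30},{"dx":-0.0118,"dy":0.0016,"dz":0.039,"wx":0,"wy":0,"wz":0,"grip":30},{"dx":-0.0118,"dy":0.0016,"dz":0.041,"wx":0,"wy":0,"wz":0,"grip":30},{"dx":-0.0118,"dy":0.0016,"dz":0.041,"wx":0,"wy":0,"wz":0,"grip":30},{"dx":-0.0118,"dy":0.0016,"dz":0.041,"wx":0,"wy":0,"wz":0,"grip":30}]}}

```text
time: 5.5
eef_pos: [0.4935, -0.0348, 0.0582]
ee_rot: [0.803, 0.596, 0.0, 0.0]
contact_force: [0.7, -0.9, -1.1]
gripper_width: 0.0355
gripper_force: 30.1
```

Run:
```python
from h import *
get_image("top")
s=robot.read_state();c=cam("wrist");b=cam("scene");t=cam("top");R=Ro.from_quat(s["ee_rot"]);p=s["eef_pos"];print(p,s["contact_force"])
q=proj(b,p).astype(int);print(q)
A=cv2.resize(c[0][190:340,200:360],(480,450),interpolation=2)
x0,y0=q-[25,30];S=cv2.resize(b[0][y0:y0+90,x0:x0+60],(300,450),interpolation=2);print(x0,y0)
cv2.imwrite("pics/c5.png",cv2.cvtColor(np.hstack([A,S]),cv2.COLOR_RGB2BGR))
```

```text
[ 0.49356324 -0.03479366  0.05831866] [ 0.38085867 -0.39622783 -1.50892292]
[248 200]
223 170
```

View pics/c5.png

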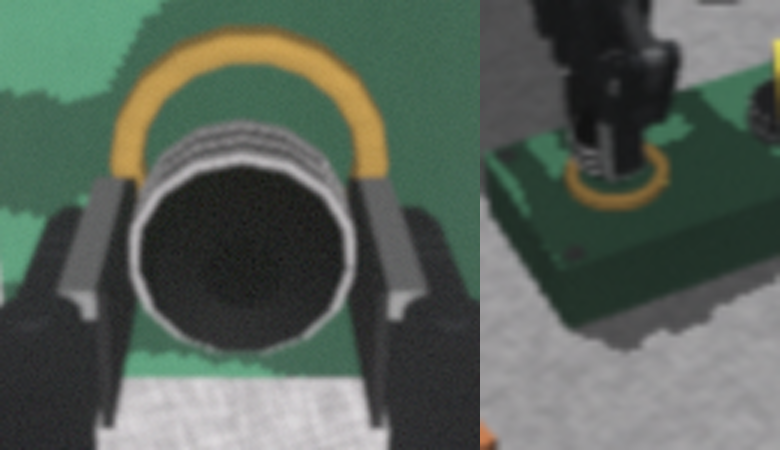

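Left crop (wrist): the bead rim centre is at px (281,274), the ring centre column is 282.8 and its outer top is at row 199. Right crop (scene): the bead is just above the ring, inside its outline.

Run:
```python
from h import *
s=robot.read_state();c=cam("wrist");R=Ro.from_quat(s["ee_rot"]);p=s["eef_pos"];ux=R.apply([1,0,0])
B=ray(c,(281,274),p[2]+.0196)
L,Q=ray(c,(200+110/3,190+165/3),.047),ray(c,(200+387/3,190+165/3),.047);print(np.linalg.norm(L-Q))
To=ray(c,(282.8,190+27/3),.047)-.026*ux;Ti=ray(c,(282.8,190+64/3),.047)-.020*ux
print("bead",B,"ring",To,Ti,(L+Q)/2)
for n in(To,Ti):print("shift tool",R.inv().apply(n-B)[:2])
print("bead in tool",R.inv().apply(B-p))
```

```text
0.05147471227288343
bead [ 0.49529795 -0.03019845  0.07796326] ring [ 0.49649253 -0.02986201  0.04699536] [ 0.49624607 -0.03076055  0.04699643] [ 0.49637048 -0.03067658  0.047     ]
shift tool [0.00066144 0.00102093]
shift tool [-0.00026998  0.00104437]
bead in tool [ 0.00492211  0.00046179 -0.01959875]
```

{"name": "carry_out", "arguments": {"increments": [{"dx":0,"dy":0.0008,"dz":0.001,"wx":0,"wy":0,"wz":0,"grip":30},{"dx":0,"dy":0.0008,"dz":0.003,"wx":0,"wy":0,"wz":0,"grip":30},{"dx":0,"dy":0.0008,"dz":0.005,"wx":0,"wy":0,"wz":0,"grip":30},{"dx":0,"dy":0.0008,"dz":0.007,"wx":0,"wy":0,"wz":0,"grip":30},{"dx":0,"dy":0.0008,"dz":0.009,"wx":0,"wy":0,"wz":0,"grip":30},{"dx":0,"dy":0.0008,"dz":0.011,"wx":0,"wy":0,"wz":0,"grip":30},{"dx":0,"dy":0.0008,"dz":0.0115,"wx":0,"wy":0,"wz":0,"grip":30},{"dx":0,"dy":0.0008,"dz":0.0115,"wx":0,"wy":0,"wz":0,"grip":30}]}}

```text
time: 6.55
eef_pos: [0.4957, -0.0337, 0.0487]
ee_rot: [0.803, 0.596, 0.002, 0.0]
contact_force: [-0.6, 6.4, 15.6]
gripper_width: 0.0357
gripper_force: 30.1
```

{"name": "carry_out", "arguments": {"increments": [{"dx":0,"dy":0,"dz":-0.0015,"wx":0,"wy":0,"wz":0,"grip":30},{"dx":0,"dy":0,"dz":-0.0015,"wx":0,"wy":0,"wz":0,"grip":55},{"dx":0,"dy":0,"dz":-0.0015,"wx":0,"wy":0,"wz":0,"grip":65},{"dx":0,"dy":0,"dz":-0.0015,"wx":0,"wy":0,"wz":0,"grip":65},{"dx":0,"dy":0,"dz":-0.02,"wx":0,"wy":0,"wz":0,"grip":65},{"dx":0,"dy":0,"dz":-0.045,"wx":0,"wy":0,"wz":0,"grip":65},{"dx":0,"dy":0,"dz":-0.06,"wx":0,"wy":0,"wz":0,"grip":65},{"dx":0,"dy":0,"dz":-0.06,"wx":0,"wy":0,"wz":0,"grip":65}]}}

```text
time: 7.35
eef_pos: [0.4954, -0.0355, 0.1081]
ee_rot: [0.803, 0.596, 0.001, 0.002]
contact_force: [-0.3, 0.3, -1.1]
gripper_width: 0.0554
gripper_force: 0.0
```

Run:
```python
from h import *
get_image("top")
s=robot.read_state();c=cam("wrist");b=cam("scene");print(s["eef_pos"],s["contact_force"])
q=proj(c,(.496,-.03,.05)).astype(int);x0,y0=q-[60,60];print(q,x0,y0)
A=cv2.resize(c[0][y0:y0+120,x0:x0+120],(480,480),interpolation=2)
S=cv2.resize(b[0][175:235,220:260],(320,480),interpolation=2)
cv2.imwrite("pics/c6.png",cv2.cvtColor(np.hstack([A,S]),cv2.COLOR_RGB2BGR))
```

```text
[ 0.49438331 -0.0352913   0.10683556] [-0.22934173  0.81157257 -0.34565734]
[279 215] 219 155
```

View pics/c6.png

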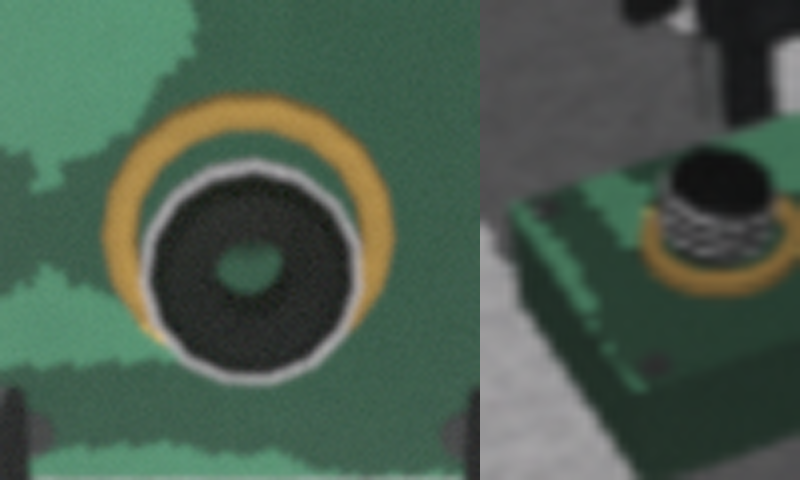

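The bead stands in the ring. Wrist px: bead rim centre (281.8,222.9), ring outer column centre 281.1 with its top at row 178.3. I check its offset and tilt numerically.

Run:
```python
from h import *
s=robot.read_state();c=cam("wrist");R=Ro.from_quat(s["ee_rot"]);ux=R.apply([1,0,0]);print(s["eef_pos"])
To=ray(c,(281.1,155+93/4),.047)-.026*ux;Ti=ray(c,(281.1,155+130/4),.047)-.020*ux
L,Q=ray(c,(219+102/4,155+57.5),.047),ray(c,(219+395/4,155+57.5),.047)
print("ring",To,Ti,(L+Q)/2,np.linalg.norm(L-Q))
W=lambda z:np.linalg.norm(ray(c,(219+140/4,222.9),z)-ray(c,(219+362/4,222.9),z))
for z in(.064,.066,.069):
    B=ray(c,(281.75,222.9),z);print(z,B,W(z),"off in tool",R.inv().apply(B-(To+Ti)/2)[:2])
print("mandrel px",proj(c,(.556,-.323,.11)))
a=cam("top")
hsv=cv2.cvtColor(a[0],cv2.COLOR_RGB2HSV)
for z in(.104,.114):
  pass
m=cv2.inRange(hsv,(100,150,60),(130,255,255))[205:235,420:447];ys,xs=np.nonzero(m);print(np.c_[xs,ys].mean(0)+[420,205],ray(a,np.c_[xs,ys].mean(0)+[420,205],.09))
rd=np.array([np.cos(np.radians(81.5)),np.sin(np.radians(81.5))]);print("hole from rack",np.array([.5612,-.2788])-.045*rd)
plan(.554,-.323,.20,-8.5)
```

```text
[ 0.49314697 -0.03498184  0.10552596]
ring [ 0.49543226 -0.02957131  0.04700272] [ 0.49530669 -0.03002588  0.0470021 ] [ 0.49589186 -0.02824992  0.047     ] 0.0514135690929504
0.064 [ 0.4959252  -0.02943962  0.064     ] 0.03607971448184382 off in tool [0.00050247 0.00039696]
0.066 [ 0.49614364 -0.02868205  0.066     ] 0.03568994179719851 off in tool [0.00129064 0.00038345]
0.069 [ 0.49647128 -0.02754569  0.069     ] 0.03510528277023045 off in tool [0.00247288 0.0003632 ]
mandrel px [465.47244179 563.20196843]
[433.40740741 221.07407407] [ 0.55748156 -0.33023001  0.09      ]
hole from rack [ 0.55454858 -0.32330571]
d [-0.2582  0.1414 -0.0951] w [-0.0026 -0.     -0.1447] pos [ 0.493  -0.0349  0.1053] t 7.6 w 0.0557
```

The bead is not properly down. Its rim looks nearly circular and I can see through the hole, although the camera looks in at about 20°. So it leans with its tool −x lower edge on the ring, 2–3 mm too far to −x. I shut the fingers, go down on the −x side above the ring, and nudge it to +x so it drops in.

{"name": "carry_out", "arguments": {"increments": [{"dx":-0.015,"dy":0,"dz":0,"wx":0,"wy":0,"wz":0,"grip":0},{"dx":-0.03,"dy":0,"dz":0,"wx":0,"wy":0,"wz":0,"grip":0},{"dx":-0.04,"dy":0,"dz":0.005,"wx":0,"wy":0,"wz":0,"grip":0},{"dx":-0.04,"dy":0,"dz":0.018,"wx":0,"wy":0,"wz":0,"grip":0},{"dx":-0.04,"dy":0,"dz":0.035,"wx":0,"wy":0,"wz":0,"grip":0},{"dx":-0.04,"dy":0,"dz":0.048,"wx":0,"wy":0,"wz":0,"grip":0},{"dx":-0.04,"dy":0,"dz":0.05,"wx":0,"wy":0,"wz":0,"grip":0},{"dx":-0.04,"dy":0,"dz":0.05,"wx":0,"wy":0,"wz":0,"grip":0}]}}

```text
time: 8.4
eef_pos: [0.4819, -0.0732, 0.0557]
ee_rot: [0.803, 0.596, -0.0, -0.001]
contact_force: [0.8, -0.3, 0.7]
gripper_width: -0.0001
gripper_force: 0.0
```

Run:
```python
from h import *
get_image("top");get_image("top")
s=robot.read_state();R=Ro.from_quat(s["ee_rot"]);print(s["eef_pos"],s["contact_force"],s["gripper_width"],"ring in tool",R.inv().apply(np.array([.495,-.0298,.047])-s["eef_pos"]))
```

```text
[ 0.48273407 -0.07344619  0.05673496] [ 0.64006602  0.13505677 -0.75375425] -4.5723396490526306e-05 ring in tool [ 0.04532772 -0.00087001  0.00973925]
```

{"name": "carry_out", "arguments": {"increments": [{"dx":0.004,"dy":-0.0009,"dz":0.002,"wx":0,"wy":0,"wz":0,"grip":0},{"dx":0.008,"dy":-0.0009,"dz":0.003,"wx":0,"wy":0,"wz":0,"grip":0},{"dx":0.01,"dy":-0.0009,"dz":0.003,"wx":0,"wy":0,"wz":0,"grip":0},{"dx":0.012,"dy":-0.0009,"dz":0.003,"wx":0,"wy":0,"wz":0,"grip":0},{"dx":0.0135,"dy":-0.0009,"dz":0.003,"wx":0,"wy":0,"wz":0,"grip":0},{"dx":0.015,"dy":-0.0009,"dz":0.003,"wx":0,"wy":0,"wz":0,"grip":0},{"dx":0.0165,"dy":-0.0009,"dz":0.003,"wx":0,"wy":0,"wz":0,"grip":0},{"dx":0.0165,"dy":-0.0009,"dz":0.003,"wx":0,"wy":0,"wz":0,"grip":0}]}}

```text
time: 9.3
eef_pos: [0.4864, -0.0572, 0.0535]
ee_rot: [0.803, 0.596, 0.0, 0.0]
contact_force: [0.3, -0.2, -0.4]
gripper_width: 0.0004
gripper_force: 0.0
```

Run:
```python
from h import *
s=robot.read_state();c=cam("wrist");R=Ro.from_quat(s["ee_rot"]);print(s["eef_pos"],s["contact_force"],"ring in tool",R.inv().apply(np.array([.495,-.0298,.047])-s["eef_pos"]))
print(proj(c,(.495,-.0298,.066)),proj(c,(.495,-.0298,.047)),-c[2].T@c[3]);save(c,"w7.png",4,(190,100,390,250))
```

```text
[ 0.4863645  -0.05715048  0.05354457] [ 0.25843291 -0.18934094 -0.42060004] ring in tool [0.02867807 0.00037082 0.00654848]
[280.88224399 220.29150708] [280.76611636 207.1296208 ] [0.50907366 0.01856607 0.19714283]
```

View pics/w7.png

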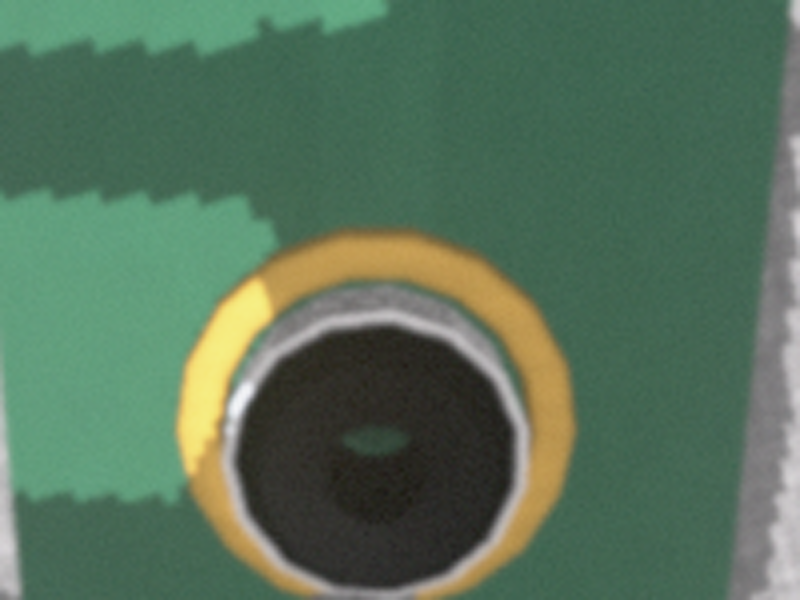

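The bead has dropped in. Its rim aspect is 0.93 and only a thin lens of floor shows through the hole, both matching an upright bead seen at 20°. Bead rim centre is px (284,213), ring column 284.4 with its top at row 157. I check the offset and plan the way to the mandrel.

Run:
```python
from h import *
s=robot.read_state();c=cam("wrist");R=Ro.from_quat(s["ee_rot"]);ux=R.apply([1,0,0])
To=ray(c,(284.4,157),.047)-.026*ux;Ti=ray(c,(284.4,100+281/4),.047)-.020*ux;B=ray(c,(284,213),.066)
print(To,Ti,B,R.inv().apply(B-(To+Ti)/2)[:2])
plan(.555,-.325,.20,-8.5)
```

```text
[ 0.49666972 -0.03035467  0.0469963 ] [ 0.496523   -0.03095628  0.04699715] [ 0.49736679 -0.02687434  0.066     ] [ 0.00384523 -0.00035379]
d [-0.2365  0.1431 -0.1465] w [ 1.000e-04 -1.000e-04 -1.446e-01] pos [ 0.4863 -0.0573  0.0535] t 9.4 w 0.0001
```

{"name": "carry_out", "arguments": {"increments": [{"dx":-0.005,"dy":0,"dz":0,"wx":0,"wy":0,"wz":0,"grip":0},{"dx":-0.008,"dy":0,"dz":-0.015,"wx":0,"wy":0,"wz":0,"grip":0},{"dx":0,"dy":0,"dz":-0.035,"wx":0,"wy":0,"wz":0,"grip":0},{"dx":0.01,"dy":0,"dz":-0.06,"wx":0,"wy":0,"wz":0,"grip":30},{"dx":0.01,"dy":0,"dz":-0.08,"wx":0,"wy":0,"wz":0,"grip":70},{"dx":0.01,"dy":0,"dz":-0.085,"wx":0,"wy":0,"wz":0,"grip":70},{"dx":0.01,"dy":0,"dz":-0.085,"wx":0,"wy":0,"wz":0,"grip":70},{"dx":0.01,"dy":0,"dz":-0.085,"wx":0,"wy":0,"wz":0,"grip":70}]}}

```text
time: 10.2
eef_pos: [0.4883, -0.0478, 0.1376]
ee_rot: [0.803, 0.596, -0.001, -0.001]
contact_force: [0.0, -0.5, 0.0]
gripper_width: 0.06
gripper_force: 0.0
```

```bash
cat > meas.py <<'E'
from h import *
def big(m):
    cs=cv2.findContours(m,cv2.RETR_EXTERNAL,cv2.CHAIN_APPROX_NONE)[0];return max(cs,key=cv2.contourArea)
def beadring(c,R):
    hsv=cv2.cvtColor(c[0],cv2.COLOR_RGB2HSV);q=proj(c,(.495,-.0298,.055)).astype(int);r=65
    x0,y0=max(q[0]-r,0),max(q[1]-r,0);roi=hsv[y0:q[1]+r,x0:q[0]+r]
    br=cv2.inRange(roi,(10,100,70),(32,255,255));e=cv2.fitEllipse(cv2.convexHull(big(br)))
    uv=np.array(e[0])+[x0,y0];print("ring el",uv.round(1),np.round(e[1],1),"sz",[round(np.linalg.norm(ray(c,uv+[k/2,0],.047)-ray(c,uv-[k/2,0],.047)),4) for k in e[1]])
    N=ray(c,uv,.047)
    dk=cv2.inRange(roi,(0,0,0),(180,255,62)); fill=np.zeros_like(dk)
    n,l,st,ce=cv2.connectedComponentsWithStats(dk)
    cand=[i for i in range(1,n) if st[i,4]>300 and np.hypot(*(ce[i]+[x0,y0]-uv))<30]
    for i in cand:
        h=cv2.convexHull(big((l==i).astype(np.uint8)));f=cv2.fitEllipse(h);bv=np.array(f[0])+[x0,y0]
        B=ray(c,bv,.066);print("bead el",bv.round(1),np.round(f[1],1),B.round(4),"off tool",R.inv().apply(B-N)[:2].round(4))
    print("ring",N.round(4));return N
E
python3 - <<'E'
from meas import *
get_image("top");get_image("top")
s=robot.read_state();c=cam("wrist");R=Ro.from_quat(s["ee_rot"]);print(s["eef_pos"]);np.save("w8.npy",c[0])
beadring(c,R);o=-c[2].T@c[3];print("cam",o)
a=cam("top");beadring(a,R);beadring(cam("scene"),R)
plan(.555,-.325,.20,-8.5)
E
```

```text
[ 0.48820285 -0.04770823  0.1372796 ]
ring el [284.  183.4] [63.4 64.8] sz [np.float64(0.05), np.float64(0.0511)]
bead el [283.9 187.8] [40.8 42.3] [ 0.4971 -0.0276  0.066 ] off tool [ 0.0015 -0.0003]
ring [ 0.4969 -0.0291  0.047 ]
cam [0.51135667 0.02790304 0.28088346]
ring el [262. 240.] [ 7.5 20.4] sz [np.float64(0.018), np.float64(0.0489)]
bead el [283.6 241. ] [15.2 59.5] [0.5195 0.0138 0.066 ] off tool [-0.0507  0.0111]
ring [0.5235 0.0656 0.047 ]
ring el [204.7 261.6] [40.5 43.2] sz [np.float64(0.0875), np.float64(0.0932)]
ring [ 0.5724 -0.2324  0.047 ]
d [-0.2463  0.1435 -0.0625] w [-1.600e-03 -1.000e-04 -1.448e-01] pos [ 0.4887 -0.0477  0.1377] t 10.45 w 0.0598
```

Bead is 1.5 mm off the ring centre, within its clearance, so it is seated. Now to the mandrel.

{"name": "carry_out", "arguments": {"increments": [{"dx":-0.025,"dy":0.0145,"dz":-0.01,"wx":0,"wy":0,"wz":0,"grip":70},{"dx":-0.06,"dy":0.035,"dz":-0.02,"wx":0,"wy":0,"wz":-0.05,"grip":70},{"dx":-0.095,"dy":0.055,"dz":-0.0225,"wx":0,"wy":0,"wz":-0.1,"grip":70},{"dx":-0.13,"dy":0.076,"dz":-0.0225,"wx":0,"wy":0,"wz":-0.145,"grip":70},{"dx":-0.165,"dy":0.096,"dz":-0.0225,"wx":0,"wy":0,"wz":-0.145,"grip":70},{"dx":-0.195,"dy":0.1135,"dz":-0.0225,"wx":0,"wy":0,"wz":-0.145,"grip":70},{"dx":-0.215,"dy":0.125,"dz":-0.0225,"wx":0,"wy":0,"wz":-0.145,"grip":70},{"dx":-0.225,"dy":0.131,"dz":-0.0225,"wx":0,"wy":0,"wz":-0.145,"grip":70}]}}

```text
time: 11.25
eef_pos: [0.5498, -0.3032, 0.1601]
ee_rot: [0.758, 0.652, -0.0, -0.0]
contact_force: [0.6, 0.7, -0.2]
gripper_width: 0.0597
gripper_force: 0.0
```

Run:
```python
from meas import *
get_image("top");get_image("top")
s=robot.read_state();R=Ro.from_quat(s["ee_rot"]);c=cam("wrist");b=cam("scene")
print(s["eef_pos"])
def blue(c,lo=(105,130,50)):
    q=proj(c,(.555,-.324,.09));hsv=cv2.cvtColor(c[0],cv2.COLOR_RGB2HSV);m=cv2.inRange(hsv,lo,(130,255,255))
    n,l,st,ce=cv2.connectedComponentsWithStats(m);I=[i for i in range(1,n) if st[i,4]>15 and np.hypot(*(ce[i]-q))<130]
    print("pred",q.round(1),[(st[i].tolist(),ce[i].round(1).tolist()) for i in I])
    return m
blue(c);blue(b)
for z in(.069,.114):print(z,proj(c,(.555,-.324,z)),proj(b,(.555,-.324,z)))
plan(.555,-.324,.16,-8.5)
```

```text
[ 0.54962156 -0.30205946  0.16019083]
pred [291.2 242. ] [([289, 247, 18, 18, 231], [297.8, 255.6])]
pred [160.6 266.2] [([156, 257, 8, 13, 67], [159.5, 263.0])]
0.069 [290.30709101 231.26759837] [162.3967997 273.2137614]
0.114 [292.38297483 256.83753534] [158.4908644  257.96264451]
d [-0.0231  0.0094  0.0005] w [-0.0014 -0.0015  0.0004] pos [ 0.5491 -0.2998  0.1605] t 11.45 w 0.0599
```

Run:
```python
from meas import *
s=robot.read_state();R=Ro.from_quat(s["ee_rot"]);c=cam("wrist");print(s["eef_pos"])
hsv=cv2.cvtColor(c[0],cv2.COLOR_RGB2HSV);m=cv2.inRange(hsv,(105,130,50),(130,255,255));m[:200]=0;m[:,:240]=0;m[:,350:]=0
k=big(m);(u,v),r=cv2.minEnclosingCircle(k);e=cv2.fitEllipse(k);print(u,v,r,e)
P=ray(c,e[0],.114);print("wrist",P,"diam",2*np.linalg.norm(ray(c,(u+r,v),.114)-ray(c,(u,v),.114)))
plan(P[0]-.001,P[1],.16,-8.5)
```

```text
[ 0.54911681 -0.29979508  0.16054874]
298.94775390625 257.47015380859375 9.067839622497559 ((298.9339294433594, 258.2861328125), (15.316518783569336, 17.125516891479492), 86.22840118408203)
wrist [ 0.55883491 -0.32359632  0.114     ] diam 0.01257698564189056
d [-0.0226  0.0122  0.0007] w [-0.0012 -0.0014  0.001 ] pos [ 0.5491 -0.2994  0.1607] t 11.5 w 0.0597
```

{"name": "carry_out", "arguments": {"increments": [{"dx":-0.0115,"dy":0.006,"dz":0,"wx":0,"wy":0,"wz":0,"grip":70},{"dx":-0.0225,"dy":0.012,"dz":0,"wx":0,"wy":0,"wz":0,"grip":70},{"dx":-0.0225,"dy":0.012,"dz":0.015,"wx":0,"wy":0,"wz":0,"grip":70},{"dx":-0.0225,"dy":0.012,"dz":0.04,"wx":0,"wy":0,"wz":0,"grip":70},{"dx":-0.0225,"dy":0.012,"dz":0.062,"wx":0,"wy":0,"wz":0,"grip":70},{"dx":-0.0225,"dy":0.012,"dz":0.078,"wx":0,"wy":0,"wz":0,"grip":70},{"dx":-0.0225,"dy":0.012,"dz":0.08,"wx":0,"wy":0,"wz":0,"grip":70},{"dx":-0.0225,"dy":0.012,"dz":0.08,"wx":0,"wy":0,"wz":0,"grip":70}]}}

```text
time: 12.3
eef_pos: [0.5584, -0.3254, 0.0808]
ee_rot: [0.757, 0.653, -0.0, -0.0]
contact_force: [-0.3, -0.5, -0.7]
gripper_width: 0.0597
gripper_force: 0.0
```

Run:
```python
from meas import *
get_image("top");get_image("top")
s=robot.read_state();R=Ro.from_quat(s["ee_rot"]);c=cam("wrist");print(s["eef_pos"],s["contact_force"])
hsv=cv2.cvtColor(c[0],cv2.COLOR_RGB2HSV);m=cv2.inRange(hsv,(105,130,50),(130,255,255));m[:150]=0;m[:,:200]=0;m[:,370:]=0
k=big(m);print(cv2.boundingRect(k));e=cv2.fitEllipse(k);print(e,proj(c,(.558,-.3236,.114)),proj(c,s["eef_pos"]+[0,0,.114-s["eef_pos"][2]]))
plan(.558,-.3236,.079,-8.5)
```

```text
[ 0.55903453 -0.32575582  0.08213201] [ 0.39814713 -0.9049197   0.72882872]
(262, 282, 34, 29)
((278.63592529296875, 295.647705078125), (28.005897521972656, 32.257225036621094), 85.98310852050781) [276.98310162 295.40140963] [280.13048863 299.37137292]
d [ 0.0019 -0.0013  0.0033] w [0.0022 0.0012 0.0004] pos [ 0.559  -0.3257  0.0823] t 12.45 w 0.0599
```

{"name": "carry_out", "arguments": {"increments": [{"dx":0.0018,"dy":-0.0008,"dz":0.002,"wx":0,"wy":0,"wz":0,"grip":70},{"dx":0.0018,"dy":-0.0008,"dz":0.003,"wx":0,"wy":0,"wz":0,"grip":70},{"dx":0.0018,"dy":-0.0008,"dz":0.003,"wx":0,"wy":0,"wz":0,"grip":40},{"dx":0.0018,"dy":-0.0008,"dz":0.003,"wx":0,"wy":0,"wz":0,"grip":10},{"dx":0.0018,"dy":-0.0008,"dz":0.003,"wx":0,"wy":0,"wz":0,"grip":5},{"dx":0.0018,"dy":-0.0008,"dz":0.003,"wx":0,"wy":0,"wz":0,"grip":5},{"dx":0.0018,"dy":-0.0008,"dz":0.003,"wx":0,"wy":0,"wz":0,"grip":5},{"dx":0.0018,"dy":-0.0008,"dz":0.003,"wx":0,"wy":0,"wz":0,"grip":5}], "squeeze": 40}}

```text
time: 13.25
eef_pos: [0.5577, -0.3231, 0.0781]
ee_rot: [0.757, 0.653, 0.0, 0.0]
contact_force: [0.3, -0.3, 1.3]
gripper_width: 0.0148
gripper_force: 38.9
```

Run:
```python
from meas import *
get_image("top")
s=robot.read_state();R=Ro.from_quat(s["ee_rot"]);c=cam("wrist");print(s["eef_pos"],s["contact_force"],s["gripper_width"],s["gripper_force"])
hsv=cv2.cvtColor(c[0],cv2.COLOR_RGB2HSV);m=cv2.inRange(hsv,(105,130,50),(130,255,255));m[:150]=0;m[:,:200]=0;m[:,370:]=0
k=big(m);e=cv2.fitEllipse(k);print(e);B=ray(c,e[0],.114);print("grip top in tool",R.inv().apply(B-s["eef_pos"]))
plan(.559,-.324,.145,-8.5)
```

```text
[ 0.55770625 -0.32313736  0.07816921] [0.24159008 0.17331097 1.03923681] 0.015134561595574202 38.9289128780365
((280.54046630859375, 298.6720275878906), (34.611534118652344, 47.71003723144531), 1.2319592237472534)
grip top in tool [ 0.00310946  0.00020939 -0.03583085]
d [-0.0007  0.0014 -0.0669] w [ 0.0002 -0.      0.0003] pos [ 0.5577 -0.3231  0.0781] t 13.35 w 0.015
```

{"name": "carry_out", "arguments": {"increments": [{"dx":0,"dy":0,"dz":-0.01,"wx":0,"wy":0,"wz":0,"grip":5},{"dx":0,"dy":0,"dz":-0.04,"wx":0,"wy":0,"wz":0,"grip":5},{"dx":0,"dy":0,"dz":-0.075,"wx":0,"wy":0,"wz":0,"grip":5},{"dx":0,"dy":0,"dz":-0.105,"wx":0,"wy":0,"wz":0,"grip":5},{"dx":0.005,"dy":-0.002,"dz":-0.122,"wx":0,"wy":0,"wz":0,"grip":5},{"dx":0.03,"dy":-0.011,"dz":-0.122,"wx":0,"wy":0,"wz":0,"grip":5},{"dx":0.06,"dy":-0.0225,"dz":-0.122,"wx":0,"wy":0,"wz":0,"grip":5},{"dx":0.095,"dy":-0.0355,"dz":-0.122,"wx":0,"wy":0,"wz":0,"grip":5}]}}

```text
time: 14.15
eef_pos: [0.5364, -0.2236, 0.2006]
ee_rot: [0.758, 0.652, 0.0, 0.001]
contact_force: [0.5, 1.0, -0.3]
gripper_width: 0.0145
gripper_force: 39.5
```

{"name": "carry_out", "arguments": {"increments": [{"dx":0.035,"dy":-0.013,"dz":0,"wx":0,"wy":0,"wz":0,"grip":5},{"dx":0.07,"dy":-0.026,"dz":0,"wx":0,"wy":0,"wz":0,"grip":5},{"dx":0.105,"dy":-0.039,"dz":0,"wx":0,"wy":0,"wz":0,"grip":5},{"dx":0.135,"dy":-0.0505,"dz":0,"wx":0,"wy":0,"wz":0,"grip":5},{"dx":0.16,"dy":-0.06,"dz":0,"wx":0,"wy":0,"wz":0,"grip":5},{"dx":0.175,"dy":-0.0655,"dz":0.01,"wx":0,"wy":0,"wz":0,"grip":5},{"dx":0.184,"dy":-0.069,"dz":0.025,"wx":0,"wy":0,"wz":0,"grip":5},{"dx":0.184,"dy":-0.069,"dz":0.03,"wx":0,"wy":0,"wz":0,"grip":5}]}}

```text
time: 14.95
eef_pos: [0.494, -0.0307, 0.1686]
ee_rot: [0.757, 0.653, -0.001, -0.001]
contact_force: [-0.0, -0.0, -1.5]
gripper_width: 0.0147
gripper_force: 39.4
```

Run:
```python
from meas import *
get_image("top");get_image("top");get_image("top")
s=robot.read_state();R=Ro.from_quat(s["ee_rot"]);c=cam("wrist");p=s["eef_pos"];print(p,s["gripper_width"],s["contact_force"]);np.save("w9.npy",c[0])
beadring(c,R)
tip=p-[0,0,.0711];print("tip px",proj(c,tip),"collar",proj(c,p-[0,0,.0131]))
plan(.4958,-.0315,.16,-8.5)
hsv=cv2.cvtColor(c[0],cv2.COLOR_RGB2HSV)
r0=int(proj(c,tip)[1])
for r in range(r0-14,r0+50,4):
    row=c[0][r,250:315].astype(int);print(r," ".join("%d"%(x.sum()//30) for x in row[::2]))
```

```text
[ 0.49559519 -0.03243006  0.16970604] 0.015277562087843937 [ 0.87356446  0.82902113 -0.66858603]
ring el [280.7 192.7] [54.8 56.4] sz [np.float64(0.0497), np.float64(0.0511)]
bead el [280.7 196.9] [34.5 36. ] [ 0.497  -0.0275  0.066 ] off tool [ 0.0017 -0.    ]
ring [ 0.4968 -0.0292  0.047 ]
tip px [279.95290668 215.92034535] collar [279.94764377 251.29098388]
d [ 0.0011 -0.0004  0.0101] w [ 0.0005  0.0004 -0.0004] pos [ 0.496  -0.0326  0.1701] t 15.15 w 0.0149
201 11 11 12 12 12 13 10 4 4 4 3 3 3 3 3 3 3 3 3 3 3 3 4 3 5 12 12 12 11 8 7 7 7
205 11 11 12 16 18 18 17 9 4 4 4 4 4 4 3 3 3 3 3 3 4 3 3 4 10 13 12 12 9 7 7 7 7
209 11 10 10 11 15 18 19 19 12 5 4 4 4 4 4 4 4 4 4 3 3 4 7 12 13 12 11 9 7 7 7 7 7
213 7 7 7 7 8 9 13 15 16 17 13 9 5 4 4 4 4 4 4 6 11 13 13 12 11 9 7 7 7 7 7 7 7
217 8 7 7 7 7 7 7 8 8 10 11 12 13 11 8 8 8 8 11 12 11 10 9 8 7 7 7 7 7 7 7 7 7
221 7 7 7 8 7 8 7 7 7 7 8 7 8 8 8 8 8 8 8 8 7 7 7 7 7 7 7 7 7 7 7 7 7
225 7 7 7 7 7 7 7 7 7 7 7 7 7 8 8 8 8 8 7 7 7 7 7 7 7 7 7 7 7 7 7 7 7
229 11 11 9 10 10 10 10 10 8 8 7 7 7 7 8 8 8 8 7 7 7 7 7 7 7 7 7 7 7 7 7 7 7
233 11 11 11 11 11 11 11 11 11 11 11 10 9 8 8 8 8 8 8 8 7 7 7 7 7 7 7 7 7 7 7 7 7
237 11 11 11 11 11 11 11 11 11 11 11 11 10 8 8 8 8 8 8 10 11 10 9 7 7 7 7 7 7 7 7 7 7
241 16 17 16 15 15 14 14 13 13 11 9 8 8 9 10 11 10 10 9 8 8 10 11 11 11 11 10 10 10 9 9 8 8
245 16 17 17 17 18 17 17 16 12 10 12 12 12 12 11 10 10 11 11 12 12 11 9 10 12 12 11 11 11 11 11 11 11
249 17 14 9 9 9 9 8 5 9 11 11 8 6 5 5 5 6 5 5 7 10 12 11 6 7 9 9 9 9 11 15 16 16
253 16 11 8 8 8 8 5 4 9 8 5 4 4 5 5 5 4 4 4 4 5 6 8 5 5 7 8 8 8 9 14 17 17
257 11 9 8 8 8 7 5 4 5 5 5 5 5 5 5 5 6 6 5 5 5 5 4 4 4 7 8 8 8 8 10 12 13
261 7 8 8 8 8 7 4 3 4 5 5 5 5 4 4 4 4 4 4 4 5 5 4 4 4 6 8 8 8 8 8 5 4
```

Run:
```python
import numpy as np,cv2
f=np.load("w9.npy");h=cv2.cvtColor(f,cv2.COLOR_RGB2HSV)
for r in range(208,240,2): print(r," ".join("%3d"%x for x in h[r,268:296,1]))
```

```text
208  16  17  11  20  21  27  17  22  26  23  12  11  11  28  30   6  18   6  23  23   6  18  24  22  26  31   5   7
210  34  12  20   6  10   6  12  17  22  28  11  20  17  11   6  32   6  12  12  17  37  19  18  12   5  15  22  37
212  79  45  27   9  13  25  11  16  26  18  16  11  16  27  33  27   0  38  17  18   6   5  16  25  39  44  65  93
214 124 103  67  53  41  33  26  20  13   4   8   4   4   8   8  17  17   4  12  14  26  38  49  64  92 111 132 139
216 131 136 130 121 109  96  88  74  61  36  11   3  12  16   6  12  14  41  54  68  79  99 116 130 134 131 125 106
218  64  80 108 118 131 131 127 115  86  39   9  12   9  12   6  12  17  51  86 119 129 131 121 107  83  80  57  73
220  85  80  69  60  64  66  65  60  39  21  12  18   6   6  13   3   6  15  37  60  65  67  57  66  79  84  93  90
222  87  87  90  92  90  82  78  55  24   3   6   6   9   6   3   6   6  12  39  64  80  91  92  92  92  81  85  82
224  88  90  91  85  80  85  72  50  21   6   3   3   9   0   9   3   3   6  31  56  87  90  85  91  92  86  91  90
226  92  92  89  91  87  90  81  46  23  12   6   3   6   9   3   9   9  15  27  64  75  92  93  91  99  86  90  91
228  85  83  90  84  85  82  80  50  21   6   0   9   0   6   9   9   6  12  27  62  79  83  93  92  93  84  90  85
230 101  96  90  86  81  82  77  47  15  12   9   6   9   9   9   9   0  16  28  56  72  87  97  94  86  93  89  88
232  96  99  95  96  90  88  76  49  20   9   3  12   3   9   6   9   3   6  27  55  82  89  89  84  87  78  82  95
234  97 102  96  98  98  98  90  56  18   6   0   6   3   6   9   9   9  12  41  67  88  95  95  91  90  84  88  88
236  95  98 103 102 103  95  86  53  15   9   6  12   9  15   6  12  12  15  40  69  95  99  95  93 102  95  95  98
238  98  99 100  96  95  83  71  45  53  63  71  73  76  77  74  78  69  57  46  53  81  94  98 100 100  98 101  89
```

Rod measured: column 280.7, vertical, on the tool axis within about 0.5 mm. Moving over the bead centre and down close.

{"name": "carry_out", "arguments": {"increments": [{"dx":0.002,"dy":-0.0002,"dz":0.005,"wx":0,"wy":0,"wz":0,"grip":5},{"dx":0.0036,"dy":-0.0004,"dz":0.012,"wx":0,"wy":0,"wz":0,"grip":5},{"dx":0.0036,"dy":-0.0004,"dz":0.018,"wx":0,"wy":0,"wz":0,"grip":5},{"dx":0.0036,"dy":-0.0004,"dz":0.023,"wx":0,"wy":0,"wz":0,"grip":5},{"dx":0.0036,"dy":-0.0004,"dz":0.027,"wx":0,"wy":0,"wz":0,"grip":5},{"dx":0.0036,"dy":-0.0004,"dz":0.028,"wx":0,"wy":0,"wz":0,"grip":5},{"dx":0.0036,"dy":-0.0004,"dz":0.028,"wx":0,"wy":0,"wz":0,"grip":5},{"dx":0.0036,"dy":-0.0004,"dz":0.028,"wx":0,"wy":0,"wz":0,"grip":5}]}}

```text
time: 15.95
eef_pos: [0.4957, -0.0281, 0.1422]
ee_rot: [0.757, 0.653, 0.0, 0.0]
contact_force: [-1.5, -0.6, -1.3]
gripper_width: 0.0152
gripper_force: 39.4
```

Run:
```python
from meas import *
get_image("top");get_image("top");get_image("top")
s=robot.read_state();R=Ro.from_quat(s["ee_rot"]);c=cam("wrist");p=s["eef_pos"];print(p,s["contact_force"])
h=cv2.cvtColor(c[0],cv2.COLOR_RGB2HSV)
tip=p-[0,0,.0711];t=proj(c,tip);print("tip px",t)
beadring(c,R)
g=c[0].sum(2)//3
for r in range(int(t[1])-28,int(t[1])+24,2): print(r," ".join("%3d"%x for x in g[r,252:310:2]))
```

```text
[ 0.49576766 -0.02812926  0.14228775] [-0.1664117  -0.26971144 -0.32905679]
tip px [279.90407208 215.96424678]
ring el [281.2 206.8] [59.5 61.9] sz [np.float64(0.0491), np.float64(0.0511)]
bead el [281.2 212.2] [37.7 40.2] [ 0.4969 -0.0271  0.066 ] off tool [ 0.002  -0.0001]
ring [ 0.4967 -0.0291  0.047 ]
187  77  75  77  90 118 127 129 129 122 107  99  95  99  98 102 104  90  97 105  98 103 113 122 123 127 117  87  77  76
189  75  79  86 113 126 129 125 107  94  97 100 103 107 113 109 107 101 108 106 108 101  94 105 119 126 124 112  88  77
191  76  84 107 123 130 126 108  93 108 100 109 124 138 142 144 140 138 140 137 119 109 105  96  97 118 126 127 113  85
193  79 100 123 129 129 111  96 113 126 131 142 127  95  79  77  77  76  86 114 134 133 118 112  93 104 121 126 127 107
195  86 113 125 125 114  98 113 133 138 111  82  52  36  38  35  36  29  36  42  66 104 134 139 119 102 105 122 126 119
197  95 120 127 124  98 113 130 139  91  45  35  37  33  36  34  28  32  32  33  35  38  78 131 139 120  95 116 125 126
199 106 123 129 114  93 125 138  89  41  31  32  37  33  35  36  35  35  
[... 1626 characters left out ...]
 148 158 158 129  77  45  45  51  74  84  84  82  84  67  42  38  40  60 117 147 129 116  96  76  74
229  78  79  77  78  96 114 126 142 132  95  53  48  76  82  83  83  83  73  41  51  89 130 138 129 117  95  80  75  77
231  82  80  74  72  81  94 109 120 132 142 113  89  82  84  84  85  85  77  94 117 137 136 119 109  90  77  74  79  75
233  75  78  80  78  75  79  85  97 110 123 134 123  88  83  83  84  82  92 135 137 124 110  93  84  74  72  79  75  76
235  79  76  76  78  78  78  78  77  85  98 108 103  85  79  84  83  83  90 105 106  96  80  78  73  73  79  75  77  74
237  78  76  77  78  77  76  77  75  75  79  80  84  83  82  82  86  83  82  80  81  74  74  77  74  75  77  75  76  76
```

Rod tip at (281,215), the floor lens visible through the hole at (281,210), bead rim centre at (281.2,212): aligned within 1 mm. Inserting.

{"name": "carry_out", "arguments": {"increments": [{"dx":-0.0003,"dy":0,"dz":0.004,"wx":0,"wy":0,"wz":0,"grip":5},{"dx":-0.0003,"dy":0,"dz":0.008,"wx":0,"wy":0,"wz":0,"grip":5},{"dx":-0.0003,"dy":0,"dz":0.012,"wx":0,"wy":0,"wz":0,"grip":5},{"dx":-0.0003,"dy":0,"dz":0.016,"wx":0,"wy":0,"wz":0,"grip":5},{"dx":-0.0003,"dy":0,"dz":0.02,"wx":0,"wy":0,"wz":0,"grip":5},{"dx":-0.0003,"dy":0,"dz":0.024,"wx":0,"wy":0,"wz":0,"grip":5},{"dx":-0.0003,"dy":0,"dz":0.027,"wx":0,"wy":0,"wz":0,"grip":5},{"dx":-0.0003,"dy":0,"dz":0.027,"wx":0,"wy":0,"wz":0,"grip":5}]}}

```text
time: 16.95
eef_pos: [0.4952, -0.0283, 0.1145]
ee_rot: [0.757, 0.653, -0.0, -0.0]
contact_force: [-0.9, -1.0, -0.6]
gripper_width: 0.0148
gripper_force: 39.4
```

{"name": "carry_out", "arguments": {"increments": [{"dx":0,"dy":0,"dz":0.002,"wx":0,"wy":0,"wz":0,"grip":5},{"dx":0,"dy":0,"dz":0.004,"wx":0,"wy":0,"wz":0,"grip":5},{"dx":0,"dy":0,"dz":0.006,"wx":0,"wy":0,"wz":0,"grip":5},{"dx":0,"dy":0,"dz":0.008,"wx":0,"wy":0,"wz":0,"grip":5},{"dx":0,"dy":0,"dz":0.009,"wx":0,"wy":0,"wz":0,"grip":5},{"dx":0,"dy":0,"dz":0.01,"wx":0,"wy":0,"wz":0,"grip":5},{"dx":0,"dy":0,"dz":0.01,"wx":0,"wy":0,"wz":0,"grip":5},{"dx":0,"dy":0,"dz":0.01,"wx":0,"wy":0,"wz":0,"grip":5}]}}

```text
time: 17.75
eef_pos: [0.4955, -0.0284, 0.105]
ee_rot: [0.757, 0.653, 0.0, 0.0]
contact_force: [0.2, 0.1, -0.6]
gripper_width: 0.0148
gripper_force: 39.4
```

{"name": "carry_out", "arguments": {"increments": [{"dx":0,"dy":0,"dz":0.005,"wx":0,"wy":0,"wz":0,"grip":5},{"dx":0,"dy":0,"dz":0.011,"wx":0,"wy":0,"wz":0,"grip":5},{"dx":0,"dy":0,"dz":0.016,"wx":0,"wy":0,"wz":0,"grip":5},{"dx":0,"dy":0,"dz":0.02,"wx":0,"wy":0,"wz":0,"grip":5},{"dx":0,"dy":0,"dz":0.023,"wx":0,"wy":0,"wz":0,"grip":5},{"dx":0,"dy":0,"dz":0.0245,"wx":0,"wy":0,"wz":0,"grip":5},{"dx":0,"dy":0,"dz":0.0255,"wx":0,"wy":0,"wz":0,"grip":5},{"dx":0,"dy":0,"dz":0.0255,"wx":0,"wy":0,"wz":0,"grip":5}]}}

```text
time: 18.55
eef_pos: [0.4955, -0.0284, 0.0795]
ee_rot: [0.757, 0.653, 0.0, -0.0]
contact_force: [-0.4, 0.6, -0.8]
gripper_width: 0.0151
gripper_force: 39.4
```

Nearly home with no resistance. Release slowly; the last fraction drops. Then rise clear.

{"name": "carry_out", "arguments": {"increments": [{"dx":0,"dy":0,"dz":0.0005,"wx":0,"wy":0,"wz":0,"grip":5},{"dx":0,"dy":0,"dz":0.0005,"wx":0,"wy":0,"wz":0,"grip":25},{"dx":0,"dy":0,"dz":0.0005,"wx":0,"wy":0,"wz":0,"grip":45},{"dx":0,"dy":0,"dz":0.0005,"wx":0,"wy":0,"wz":0,"grip":45},{"dx":0,"dy":0,"dz":-0.005,"wx":0,"wy":0,"wz":0,"grip":45},{"dx":0,"dy":0,"dz":-0.03,"wx":0,"wy":0,"wz":0,"grip":45},{"dx":0,"dy":0,"dz":-0.06,"wx":0,"wy":0,"wz":0,"grip":45},{"dx":0,"dy":0,"dz":-0.08,"wx":0,"wy":0,"wz":0,"grip":45}]}}

```text
time: 19.35
eef_pos: [0.4963, -0.0285, 0.1617]
ee_rot: [0.757, 0.653, 0.001, 0.001]
contact_force: [0.7, 0.6, 0.0]
gripper_width: 0.0387
gripper_force: 0.0
```

Run:
```python
from meas import *
get_image("top");get_image("top");get_image("top")
s=robot.read_state();R=Ro.from_quat(s["ee_rot"]);c=cam("wrist");b=cam("scene");a=cam("top");print(s["eef_pos"])
for n,v,z in(("w",c,.115),("s",b,.0925)):
    h=cv2.cvtColor(v[0],cv2.COLOR_RGB2HSV);m=cv2.inRange(h,(105,130,50),(130,255,255));q=proj(v,(.4955,-.0285,z))
    n_,l,st,ce=cv2.connectedComponentsWithStats(m);i=min((i for i in range(1,n_) if st[i,4]>15),key=lambda i:np.hypot(*(ce[i]-q)))
    print(n,"pred",q,"got",ce[i],st[i],"grip ends pred",proj(v,(.4955,-.0285,.115)),proj(v,(.4955,-.0285,.070)))
# knob: bar, pointer, mark in wrist and top
for n,v in(("w",c),("t",a)):
    h=cv2.cvtColor(v[0],cv2.COLOR_RGB2HSV)
    for nm,lo,hi,z,P in(("bar",(22,100,90),(36,255,255),.077,(.5229,.064,.077)),("ptr",(0,150,70),(7,255,255),.05,(.549,.0694,.05)),("mark",(0,0,150),(180,60,255),.04,(.558,.0387,.04))):
        m=cv2.inRange(h,lo,hi);q=proj(v,P);n_,l,st,ce=cv2.connectedComponentsWithStats(m)
        I=[i for i in range(1,n_) if st[i,4]>3 and np.hypot(*(ce[i]-q))<40]
        for i in I:
            ys,xs=np.nonzero(l==i);r=cv2.minAreaRect(np.c_[xs,ys].astype(np.float32));W=[ray(v,p,z) for p in cv2.boxPoints(r)];e=max([W[1]-W[0],W[2]-W[1]],key=np.linalg.norm)
            print(n,nm,q.round(),ce[i].round(1),st[i,4],ray(v,r[0],z).round(4),"dir",np.degrees(np.arctan2(e[1],e[0])).round(1),"len",np.linalg.norm(e).round(4))
plan(.523,.064,.15,-39)
```

```text
[ 0.49653112 -0.02860503  0.1610622 ]
w pred [278.13478547 228.96504488] got [278.89356436 227.95049505] [268 214  22  26 404] grip ends pred [278.13478547 228.96504488] [278.21618872 207.50794658]
s pred [250.03153819 188.59967676] got [249.02597403 187.53246753] [246 180   6  17  77] grip ends pred [249.61833482 181.17428817] [250.43378605 195.82819185]
w bar [297.  80.] [299.9  80.4] 1325 [0.5246 0.0634 0.077 ] dir -38.8 len 0.0445
w ptr [328.  70.] [332.7  69. ] 195 [0.5521 0.0693 0.05  ] dir 12.1 len 0.0151
w mark [341. 109.] [344.4 107.9] 71 [0.5611 0.0393 0.04  ] dir -33.2 len 0.0098
t bar [262. 240.] [258.4 243.2] 45 [0.5164 0.0699 0.077 ] dir -39.6 len 0.0252
t ptr [260. 229.] [259.8 228.8] 16 [0.5498 0.0697 0.05  ] dir 179.2 len 0.0144
t mark [273. 226.] [275.7 242.4] 126 [0.5169 0.0333 0.04  ] dir -9.1 len 0.039
d [0.0954 0.0145 0.0085] w [-2.200e-03  4.000e-04  5.327e-01] pos [ 0.4946 -0.0282  0.1585] t 19.65 w 0.0384
```

Mandrel is upright and home: in the scene view its grip spans rows 180–197 against a predicted 181–196. The knob's bar lies at −38.8°, the pointer at 12°, the mark at −33.4°, so the screw has about 0.79 rad to go. Moving over the knob with the fingers across the bar (tool y at 51°).

{"name": "carry_out", "arguments": {"increments": [{"dx":0.015,"dy":0.0025,"dz":0,"wx":0,"wy":0,"wz":-0.14,"grip":45},{"dx":0.03,"dy":0.005,"dz":0,"wx":0,"wy":0,"wz":-0.28,"grip":45},{"dx":0.045,"dy":0.0075,"dz":0,"wx":0,"wy":0,"wz":-0.42,"grip":45},{"dx":0.06,"dy":0.01,"dz":0.005,"wx":0,"wy":0,"wz":-0.56,"grip":45},{"dx":0.075,"dy":0.012,"dz":0.012,"wx":0,"wy":0,"wz":-0.7,"grip":45},{"dx":0.09,"dy":0.0145,"dz":0.022,"wx":0,"wy":0,"wz":-0.84,"grip":45},{"dx":0.095,"dy":0.015,"dz":0.032,"wx":0,"wy":0,"wz":-0.96,"grip":45},{"dx":0.095,"dy":0.015,"dz":0.038,"wx":0,"wy":0,"wz":-1.042,"grip":45}]}}

```text
time: 20.45
eef_pos: [0.5231, 0.0642, 0.1193]
ee_rot: [0.33, 0.944, -0.0, -0.002]
contact_force: [-0.9, -0.6, 0.1]
gripper_width: 0.0385
gripper_force: 0.0
```

```bash
cat > knob.py <<'E'
from meas import *
def knob(v):
    h=cv2.cvtColor(v[0],cv2.COLOR_RGB2HSV);out={}
    for nm,lo,hi,z,P in(("bar",(22,100,90),(36,255,255),.077,(.5235,.0636,.077)),("ptr",(0,150,70),(7,255,255),.05,None),("mark",(0,0,150),(180,60,255),.04,(.561,.0393,.04))):
        m=cv2.inRange(h,lo,hi);q=proj(v,P or (.5235,.0636,.05));n_,l,st,ce=cv2.connectedComponentsWithStats(m)
        I=[i for i in range(1,n_) if st[i,4]>25 and np.hypot(*(ce[i]-q))<(90 if nm=="ptr" else 45)]
        for i in I:
            ys,xs=np.nonzero(l==i);r=cv2.minAreaRect(np.c_[xs,ys].astype(np.float32));W=[ray(v,p,z) for p in cv2.boxPoints(r)];E=[W[1]-W[0],W[2]-W[1]];e=max(E,key=np.linalg.norm)
            C=ray(v,r[0],z);print(nm,q.round(),ce[i].round(1),st[i,4],C.round(4),"dir",np.degrees(np.arctan2(e[1],e[0])).round(1),[np.linalg.norm(x).round(4) for x in E],"ang from axis",np.degrees(np.arctan2(C[1]-.0636,C[0]-.524)).round(1))
E
python3 - <<'E'
from knob import *
get_image("top");get_image("top");get_image("top")
s=robot.read_state();c=cam("wrist");knob(c)
plan(.5235,.0636,.058,51.2)
E
```

```text
bar [281. 231.] [281.9 227.2] 1281 [0.5226 0.066  0.077 ] dir -38.1 [np.float64(0.0121), np.float64(0.0491)] ang from axis 120.5
ptr [281. 216.] [311.1 238.3] 150 [0.5515 0.0706 0.05  ] dir 12.8 [np.float64(0.0079), np.float64(0.0135)] ang from axis 14.2
mark [286. 263.] [286.3 265.5] 47 [0.5627 0.0379 0.04  ] dir -38.3 [np.float64(0.0049), np.float64(0.0065)] ang from axis -33.6
d [0.0003 0.0002 0.0626] w [-0.0012 -0.0016 -0.0014] pos [0.5238 0.0633 0.1206] t 20.65 w 0.0384
```

{"name": "carry_out", "arguments": {"increments": [{"dx":-0.0002,"dy":0.0004,"dz":0.012,"wx":0,"wy":0,"wz":0,"grip":45},{"dx":-0.0002,"dy":0.0004,"dz":0.026,"wx":0,"wy":0,"wz":0,"grip":45},{"dx":-0.0002,"dy":0.0004,"dz":0.04,"wx":0,"wy":0,"wz":0,"grip":45},{"dx":-0.0002,"dy":0.0004,"dz":0.052,"wx":0,"wy":0,"wz":0,"grip":45},{"dx":-0.0002,"dy":0.0004,"dz":0.06,"wx":0,"wy":0,"wz":0,"grip":45},{"dx":-0.0002,"dy":0.0004,"dz":0.0625,"wx":0,"wy":0,"wz":0,"grip":45},{"dx":-0.0002,"dy":0.0004,"dz":0.0625,"wx":0,"wy":0,"wz":0,"grip":45},{"dx":-0.0002,"dy":0.0004,"dz":0.0625,"wx":0,"wy":0,"wz":0,"grip":45}]}}

```text
time: 21.45
eef_pos: [0.5252, 0.0635, 0.0594]
ee_rot: [0.332, 0.943, 0.0, 0.0]
contact_force: [1.1, -0.6, 0.9]
gripper_width: 0.0383
gripper_force: 0.0
```

Run:
```python
from h import *
for i in range(3):get_image("top")
s=robot.read_state();print(s["contact_force"]);plan(.5237,.0637,.058,51.5)
```

```text
[-0.61854473  0.21971677  0.8796895 ]
d [ 0.0013 -0.0008  0.0016] w [ 0.0008  0.001  -0.0049] pos [0.5252 0.0635 0.0596] t 21.6 w 0.0386
```

Close on the bar.

{"name": "carry_out", "arguments": {"increments": [{"dx":0.001,"dy":-0.0006,"dz":0.0015,"wx":0,"wy":0,"wz":0,"grip":45},{"dx":0.001,"dy":-0.0006,"dz":0.0015,"wx":0,"wy":0,"wz":0,"grip":30},{"dx":0.001,"dy":-0.0006,"dz":0.0015,"wx":0,"wy":0,"wz":0,"grip":18},{"dx":0.001,"dy":-0.0006,"dz":0.0015,"wx":0,"wy":0,"wz":0,"grip":8},{"dx":0.001,"dy":-0.0006,"dz":0.0015,"wx":0,"wy":0,"wz":0,"grip":2},{"dx":0.001,"dy":-0.0006,"dz":0.0015,"wx":0,"wy":0,"wz":0,"grip":2},{"dx":0.001,"dy":-0.0006,"dz":0.0015,"wx":0,"wy":0,"wz":0,"grip":2},{"dx":0.001,"dy":-0.0006,"dz":0.0015,"wx":0,"wy":0,"wz":0,"grip":2}], "squeeze": 40}}

```text
time: 22.4
eef_pos: [0.5238, 0.064, 0.0577]
ee_rot: [0.332, 0.943, 0.0, 0.0]
contact_force: [0.8, 2.6, 3.2]
gripper_width: 0.0109
gripper_force: 41.6
```

Run:
```python
from h import *
s=robot.read_state();print(s["contact_force"],s["ft_torque"],s["gripper_force"]);plan(.5237,.0637,.058,51.5)
```

```text
[0.84275194 2.57208094 3.15132933] [ 0.44911139  0.05205868 -0.05047663] 41.61240577697754
d [-0.0001 -0.0003 -0.0003] w [ 0.0008  0.0001 -0.005 ] pos [0.5238 0.064  0.0577] t 22.4 w 0.0109
```

Bar gripped (10.9 mm, low force). Turn clockwise 0.62 rad first.

{"name": "carry_out", "arguments": {"increments": [{"dx":0,"dy":0,"dz":0,"wx":0,"wy":0,"wz":0.08,"grip":2},{"dx":0,"dy":0,"dz":0,"wx":0,"wy":0,"wz":0.17,"grip":2},{"dx":0,"dy":0,"dz":0,"wx":0,"wy":0,"wz":0.26,"grip":2},{"dx":0,"dy":0,"dz":0,"wx":0,"wy":0,"wz":0.35,"grip":2},{"dx":0,"dy":0,"dz":0,"wx":0,"wy":0,"wz":0.44,"grip":2},{"dx":0,"dy":0,"dz":0,"wx":0,"wy":0,"wz":0.53,"grip":2},{"dx":0,"dy":0,"dz":0,"wx":0,"wy":0,"wz":0.6,"grip":2},{"dx":0,"dy":0,"dz":0,"wx":0,"wy":0,"wz":0.62,"grip":2}]}}

```text
time: 23.2
eef_pos: [0.5244, 0.0644, 0.0577]
ee_rot: [0.604, 0.797, 0.001, 0.0]
contact_force: [1.2, 5.0, 2.0]
gripper_width: 0.0113
gripper_force: 41.5
```

Run:
```python
from knob import *
for i in range(2):get_image("top")
s=robot.read_state();print(s["contact_force"],s["ft_torque"],s["gripper_force"]);plan(.5237,.0637,.058,51.5)
knob(cam("wrist"));knob(cam("scene"))
```

```text
[1.47635958 5.28150284 1.5257187 ] [ 0.88099187 -0.19513182 -0.05145822] 41.480122804641724
d [-0.0005 -0.0009 -0.0002] w [ 2.300e-03 -2.000e-04 -6.248e-01] pos [0.5244 0.0644 0.0578] t 23.3 w 0.011
bar [278. 284.] [280.6 274.9] 2511 [0.5235 0.0684 0.077 ] dir -73.5 [np.float64(0.0118), np.float64(0.0518)] ang from axis 96.0
ptr [278. 256.] [327.6 282.9] 55 [0.5547 0.0551 0.05  ] dir -31.6 [np.float64(0.0042), np.float64(0.0057)] ang from axis -15.5
bar [285. 182.] [281.6 187.9] 55 [0.5324 0.043  0.077 ] dir -45.4 [np.float64(0.0127), np.float64(0.0449)] ang from axis -67.9
ptr [285. 191.] [340.5 161.5] 44 [0.5399 0.2718 0.05  ] dir 129.5 [np.float64(0.0298), np.float64(0.0226)] ang from axis 85.6
```

Pointer is following. Now the rest, 0.46 rad slowly, for about 0.29 rad of slip.

{"name": "carry_out", "arguments": {"increments": [{"dx":0,"dy":0,"dz":0,"wx":0,"wy":0,"wz":0.06,"grip":2},{"dx":0,"dy":0,"dz":0,"wx":0,"wy":0,"wz":0.13,"grip":2},{"dx":0,"dy":0,"dz":0,"wx":0,"wy":0,"wz":0.2,"grip":2},{"dx":0,"dy":0,"dz":0,"wx":0,"wy":0,"wz":0.27,"grip":2},{"dx":0,"dy":0,"dz":0,"wx":0,"wy":0,"wz":0.34,"grip":2},{"dx":0,"dy":0,"dz":0,"wx":0,"wy":0,"wz":0.41,"grip":2},{"dx":0,"dy":0,"dz":0,"wx":0,"wy":0,"wz":0.45,"grip":2},{"dx":0,"dy":0,"dz":0,"wx":0,"wy":0,"wz":0.46,"grip":2}]}}

```text
time: 24.2
eef_pos: [0.525, 0.0644, 0.0578]
ee_rot: [0.77, 0.638, 0.002, 0.0]
contact_force: [2.0, 5.9, 0.8]
gripper_width: 0.0111
gripper_force: 41.3
```

Run:
```python
from knob import *
for i in range(2):get_image("top")
s=robot.read_state();print(s["contact_force"],s["ft_torque"],s["gripper_force"]);plan(.5237,.0637,.058,51.5)
knob(cam("wrist"))
```

```text
[2.37201287 4.58162144 1.19173629] [ 0.89174463 -0.40222961  0.06466724] 41.3462108373642
d [-0.001  -0.0011 -0.0002] w [ 3.3000e-03 -4.0000e-04 -1.0843e+00] pos [0.525  0.0645 0.0578] t 24.3 w 0.011
bar [277. 285.] [280.5 274.3] 2495 [0.5259 0.0687 0.077 ] dir -99.8 [np.float64(0.0118), np.float64(0.0511)] ang from axis 69.3
ptr [278. 258.] [329.2 271.8] 221 [0.5496 0.0496 0.05  ] dir -34.4 [np.float64(0.0083), np.float64(0.0112)] ang from axis -28.7
mark [347. 275.] [346.7 276.6] 127 [0.561  0.0381 0.04  ] dir -34.4 [np.float64(0.0053), np.float64(0.0101)] ang from axis -34.5
```

The pointer now lies along the mark (both at −34°), and the wrist moment has jumped to the clutch level. The knob has turned 1.08 rad, so slip is about 0.29 rad. Release and rise.

{"name": "carry_out", "arguments": {"increments": [{"dx":0,"dy":0,"dz":0,"wx":0,"wy":0,"wz":0,"grip":20},{"dx":0,"dy":0,"dz":0,"wx":0,"wy":0,"wz":0,"grip":40},{"dx":0,"dy":0,"dz":0,"wx":0,"wy":0,"wz":0,"grip":45},{"dx":0,"dy":0,"dz":-0.002,"wx":0,"wy":0,"wz":0,"grip":45},{"dx":0,"dy":0,"dz":-0.02,"wx":0,"wy":0,"wz":0,"grip":45},{"dx":0,"dy":0,"dz":-0.05,"wx":0,"wy":0,"wz":0,"grip":45},{"dx":0,"dy":0,"dz":-0.08,"wx":0,"wy":0,"wz":0,"grip":45},{"dx":0,"dy":0,"dz":-0.1,"wx":0,"wy":0,"wz":0,"grip":45}]}}

```text
time: 25.15
eef_pos: [0.5242, 0.0634, 0.1597]
ee_rot: [0.77, 0.638, 0.001, 0.001]
contact_force: [-0.7, 0.9, 1.2]
gripper_width: 0.0385
gripper_force: 0.0
```

Run:
```python
from knob import *
for i in range(4):get_image("top")
s=robot.read_state();print(s["eef_pos"],s["contact_force"],s["gripper_width"])
knob(cam("wrist"))
b=cam("scene");h=cv2.cvtColor(b[0],cv2.COLOR_RGB2HSV);m=cv2.inRange(h,(105,130,50),(130,255,255));q=proj(b,(.4955,-.0285,.0925))
n,l,st,ce=cv2.connectedComponentsWithStats(m);i=min((i for i in range(1,n) if st[i,4]>15),key=lambda i:np.hypot(*(ce[i]-q)));print(q,ce[i],st[i])
```

```text
[0.5233444  0.06354238 0.15749583] [-0.18964304  0.20648067  0.01892467] 0.03851588091927917
bar [280. 212.] [282.3 207.8] 952 [0.5255 0.0663 0.077 ] dir -100.0 [np.float64(0.012), np.float64(0.0475)] ang from axis 60.8
ptr [280. 201.] [311.8 211.5] 113 [0.5486 0.0494 0.05  ] dir -34.7 [np.float64(0.0072), np.float64(0.0135)] ang from axis -30.1
mark [325. 216.] [325.3 216.4] 56 [0.5607 0.0388 0.04  ] dir -33.3 [np.float64(0.0049), np.float64(0.01)] ang from axis -34.1
[250.03153819 188.59967676] [248.98701299 187.05194805] [246 180   6  17  77]
```

The knob stayed put: bar at −100°, a 61° turn, pointer at the mark. The mandrel is unchanged. Handing in.

```bash
python3 -c "
from bench import ticket
print(ticket.job_done())"
```

```text
the job is handed in; nothing more can be done
None
```

I handed the job in at about 25 s: the bead is seated in the ring, the mandrel is home through it, and the lock is turned to the white mark with about 0.27 rad (15°) of slip. These are my own camera and force readings; the hand-in gave no verdict back.

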